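# Knock the stand's locking pin home and lock it

## Robot

A 6-joint arm with a two-finger parallel gripper is mounted at the origin on a cart in front of the work surface, level with it; the furniture and walls round the work are solid. World frame = base frame: x ahead of the robot, y to its left, z up, the work surface at z = 0. Lengths are in m, angles in rad, forces in N, time in s.
With the tool pointing down it reaches from about 0.375 to 0.975 m from the base axis. Payload 3.8 kg.
Tool frame: the origin (TCP) lies between the finger pads; the fingertips stand 8 mm ahead of it and the grasp point (between the pads) lies 11 mm behind it (tcp_to_tips is the distance from the TCP to the fingertips, in m); z points along the fingers, y is the line along which they close (so a half turn about z gives the same grasp; the last joint's range is limited). The gripper opens to 85 mm and grips with 20 to 120 N. Pads are 22 mm wide; open, the fingers measure 114 mm over their backs; the gripper's body (76 mm by 85 mm) begins 54 mm behind the grasp point. The pads swing forward as they close: fully open they stand 13 mm farther back than shut.
Start: joints at [-1.172, 0.264, 1.604, -0, 1.274, -0.037], TCP at [0.285, -0.612, 0.239] pointing down, gripper open.
Joint ranges: [-2.63, 2.63], [-0.94, 2.18], [0.31, 2.57], [-1.31, 4.45], [0, 2.66], [-2.55, 2.55]. Speed limits (rad/s): [2.57, 2.57, 3.14, 3.14, 3.14, 3.14].

## Interface

Orientations are given as a rotation vector (axis times angle).
In Python, from workcell import * gives the robot as it stands.
- The arm moves only by the tool move_arm, never from a script. Its argument "series" is one flat list of numbers, 7 for each row, row after row: the finger opening in cm, from 0 to 8.54, then the shift along the tool's x, y, z in cm, then the turn, a rotation vector about the tool's x, y, z in degrees. A call has 1 to 5 rows; each row shifts and turns the commanded pose from where the row before left it, along the tool's axes as they then stand; what a row does not reach is not made up. A row lasts 1/8 s, in which the tool goes at most 62.5 mm and 10.7 degrees, less where a joint would pass 70% of its speed; a pose out of reach is approached as far as the arm can. A call is refused whole if a number of a shift passes 6.25 or a number of a turn 10.7, either way. A call with a gripper value outside its range is refused whole. The fingers move at their own pace and stop on an object; "grip_force" is the grip in N (left out, the last holds). Time passes only in rows, so rows that do not move let the fingers close. It gives the time, the measured TCP pose, the force, the opening and the grip force at its end, in the units of the state.
- read_state(): the state, without advancing time (a new reading comes with each control period).
- read_camera(name): name is "scene" or "top" or "wrist"; returns the picture (420x560x3 uint8, red, green, blue); there is no depth.
- calibration(name): a dict with "camera_matrix" (3x3 intrinsics, pixels), "k1" (the pictures are not rectified: a ray, as slopes to the right and down, at radius r is drawn at 1 + k1 r^2 times it, then the intrinsics apply), "rvec" (rotation vector, rad) and "tvec" (3), from world to camera coordinates, as OpenCV has them. Camera axes: x right, y down, z forward; pixel columns grow to the right and rows downward; lengths in m; the calibration is good to about 2 mm. A picture is of the moment at which its call begins: read the wrist's pose just before it. calibration takes no time and is no camera call; for the wrist camera it gives the pose at the moment of the call.
- finish_job(): hands the job in; it is judged then, once.
The state is a dict: "time": time; "q": joint angles; "joint_vel": joint speeds; "joint_torque": joint torques, N m; "tool_pos": TCP position; "tcp_rot": TCP orientation; "wrist_force": force on the tool from outside, world axes, zero at the start; "torque": the same for the moment, N m; "width": opening from 0.0 (shut) to 1.0 (fully open); "grip_force": force on a finger pad.
Only numpy, scipy, OpenCV 4.12 (cv2) and the standard library are available. Lean on these libraries where they do the work, as an engineer would, in place of code of your own. Each camera call takes 0.05 s, during which the arm holds its last target. There are 200 camera calls.

## Task

Lock the overarm stand. Draw the mallet out of its low bay, stand it on the open worktop and let go, take it again by the handle, and with the head raised over the sprung pin under the stand's arm, knock the pin fully home with brisk blows of the mallet. Then set the mallet down standing on its head's face on the worktop clear of the stand, and turn the stand's locking knob clockwise until it clicks over to its far stop; leave the bottle, the dish and the vial standing where they are.

Things in the scene. Friction and masses are not known exactly. Their poses are not given: they have to be found in the camera images.
- stand: Grey fixed C-shaped stand (mm). Origin on the worktop under the pin; column at its +x side. Base plate x -80..110, y -65..65, 12 thick, with a tab x -80..-5, y 60..140 under the knob. Column x 61..105, y -32..32. Arm over the pin: x -28..105, y -22..22, z 150..176 (screw head to 188): only the mallet's head fits in above the pin, from the open -x or -y side; the knob is on the +y side.
- pin (a joint): Travel of the vertical steel pin, m: 0 = fully up, 0.024 = fully home. It moves straight down against about 8 N of spring friction and stays where it is driven. Pin head 18 mm across.
- pin_top (a point): Centre of the pin's top face (moves with the pin): 48 mm above the worktop with the pin fully up, 24 mm when home (4 mm above its guide boss, 38 mm across, top at 20 mm).
- lock_knob (a joint): Angle of the locking knob, rad: 0 = unlocked, grows clockwise seen from above, 1.3 = locked stop. A detent springs it back before 0.65 and on to 1.3 beyond it; peak about 0.12 N m.
- knob_grip (a point): Top centre of the black knob's grip bar, 47 mm above the worktop, on the knob's axis at (-45, 100) mm in the stand's frame. Its x axis is the bar's length (42 mm); the bar is 12 mm wide along y and stands 23 mm above the knob's disc (44 mm across, disc top 24 mm above the worktop).
- bay: Low aluminium bridge, fixed, open at the end that faces the robot. Origin on the worktop in the middle of its mouth; it runs 130 mm along its +x, is 80 mm wide outside and 70 mm inside (foot flanges 3 mm thick to y = +-65), roof underside 49 mm, top 53 mm; far end closed.
- bay_mouth (a point): The same point as the bay's origin, middle of its mouth on the worktop.
- mallet: Small mallet, 0.25 kg (mm). Head: upright cylinder 48 across, 50 high, white faces, metal middle; origin in the centre of its lower face, z up. Black handle level along +x from x 24 to 150, 20 wide, 24 high, centred 25 above the face. Stands by itself on its face. At the start the head is just outside the bay's mouth (axis 36 out), the handle under the bay's roof.
- mallet_grip (a point): Point on the middle of the mallet's handle, 100 mm from the head's axis, 25 mm above the lower face; x along the handle away from the head.
- bottle: White plastic bottle with a blue cap, 56 mm across, 118 mm high, loose, standing either in front of the stand or at its -y side. Origin in the middle of its foot.
- dish: Flat clear round dish, 68 mm across, 13 mm high, loose, at the other of those two places. Origin in the middle of its underside.
- vial: Brown glass vial with a black cap, 27 mm across, 62 mm high, loose, standing beside the bay's mouth. Origin in the middle of its foot.

How it is judged:
By the outcome, as a careful person would: the job done as asked, in the order asked, and still so for the second after the job is handed in, with the robot touching nothing.
It also fails if it takes over 72 s, if anything falls off the work surface, if the arm or the gripper's body presses on something with over 40 N, if the wrist force passes 120 N, or if a joint passes its speed limit or range.

## Working session

There is one attempt and no reset: what is moved stays moved. The work goes in short steps, Python scripts to look and compute and a tool call to move; the robot and the scene stay as the last step left them, time stands still between calls to the robot, and variables do not carry over. Pictures are saved under pics/ and viewed, at most 10 in all, crops included, and the job is handed in when it is done.

Besides the shell and the picture viewer there is one more tool, called after "Call:" by a JSON object that holds its "name" and its "arguments", one argument or row to a line. move_arm: Moves the arm, as the interface text tells. Its arguments: {"type":"object","properties":{"series":{"type":"array"},"grip_force":{"type":"number"}},"required":["series"]}

```bash
mkdir -p pics; ls; python3 - <<'E'
from workcell import *
import cv2
s=read_state(); print({k:s[k] for k in('time','tool_pos','tcp_rot','width')})
for n in('scene','top'):
    cv2.imwrite(f'pics/{n}0.png',read_camera(n)[:,:,::-1]); print(n,calibration(n))
E
```

```text
pics
{'time': 0.0, 'tool_pos': array([ 0.28462524, -0.61125341,  0.23794562]), 'tcp_rot': array([-3.06514631e+00, -6.78592740e-01,  6.29420107e-04]), 'width': 0.999373744100902}
scene {'camera_matrix': array([[419.08706582,   0.        , 273.08898082],
       [  0.        , 419.08706582, 209.49919723],
       [  0.        ,   0.        ,   1.        ]]), 'k1': -0.08675602231523968, 'rvec': array([ 0.78313159, -2.27317782,  1.45360182]), 'tvec': array([0.38897067, 0.22498939, 0.87994756])}
top {'camera_matrix': array([[463.00500648,   0.        , 279.13209166],
       [  0.        , 463.00500648, 213.94057737],
       [  0.        ,   0.        ,   1.        ]]), 'k1': -0.06979433180991101, 'rvec': array([ 2.15090322, -2.16323757,  0.14430379]), 'tvec': array([-0.085929  ,  0.5450334 ,  1.28283413])}
```

View pics/scene0.png

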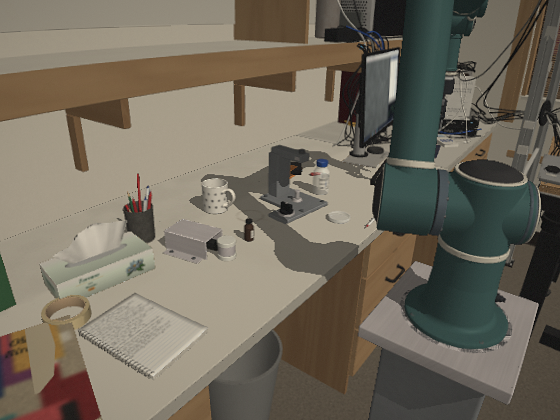

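View pics/top0.png

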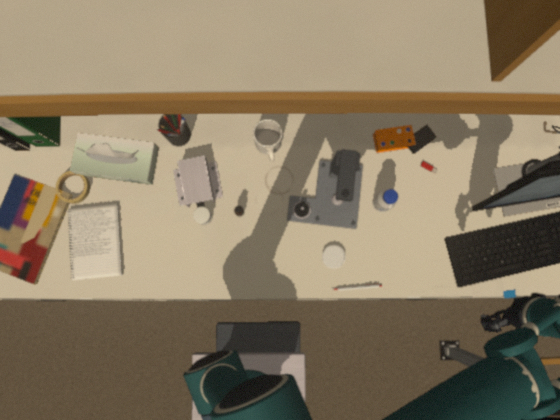

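The top view shows the bay at about (197,180), the mallet head at (202,215) and the vial at (239,211). The stand spans x 290–360, with the knob at (302,209), the dish at (333,257) and the bottle at (390,198). I'll enlarge this region.

```bash
cat > h.py <<'E'
import numpy as np, cv2
from workcell import *
from scipy.spatial.transform import Rotation as R
def rays(cal,px):
    K=cal['camera_matrix']; Rm=cv2.Rodrigues(np.array(cal['rvec']))[0]
    d=cv2.undistortPoints(np.array(px,float).reshape(-1,1,2),K,np.array([cal['k1'],0,0,0.])).reshape(-1,2)
    return -Rm.T@cal['tvec'], np.c_[d,np.ones(len(d))]@Rm
def onz(cal,px,z):
    o,d=rays(cal,px); z=np.broadcast_to(z,len(d)); return o+d*((z-o[2])/d[:,2])[:,None]
def proj(cal,P):
    return cv2.projectPoints(np.array(P,float).reshape(-1,3),np.array(cal['rvec']),np.array(cal['tvec']),cal['camera_matrix'],np.array([cal['k1'],0,0,0.]))[0].reshape(-1,2)
def state():
    s=read_state(); print('t',s['time'],'pos',s['tool_pos'].round(4),'w',round(s['width'],3),'F',s['wrist_force'].round(1),'gf',s['grip_force']); print(R.from_rotvec(s['tcp_rot']).as_matrix().round(3)); print('q',np.round(s['q'],3)); return s
E
python3 - <<'E'
from h import *
im=cv2.imread('pics/top0.png')
c=im[140:275,165:365]; cv2.imwrite('pics/topc.png',cv2.resize(c,(800,540),interpolation=cv2.INTER_CUBIC))
im=cv2.imread('pics/scene0.png')
c=im[140:265,155:355]; cv2.imwrite('pics/scc.png',cv2.resize(c,(800,500),interpolation=cv2.INTER_CUBIC))
state()
c=calibration('wrist');print(c)
E
```

```text
t 0.1 pos [ 0.2847 -0.6113  0.2381] w 0.996 F [-1.2 -1.3 -0.1] gf 0.0
[[ 0.907  0.422 -0.001]
 [ 0.422 -0.907  0.002]
 [ 0.    -0.002 -1.   ]]
q [-1.172  0.265  1.605  0.     1.274 -0.037]
{'camera_matrix': array([[312.83667836,   0.        , 274.74190861],
       [  0.        , 312.83667836, 215.50648   ],
       [  0.        ,   0.        ,   1.        ]]), 'k1': -0.010096141270825748, 'rvec': array([-2.43627574,  1.5529225 ,  0.23001671]), 'tvec': array([-0.67290928, -0.03689388,  0.37921335])}
```

View pics/topc.png

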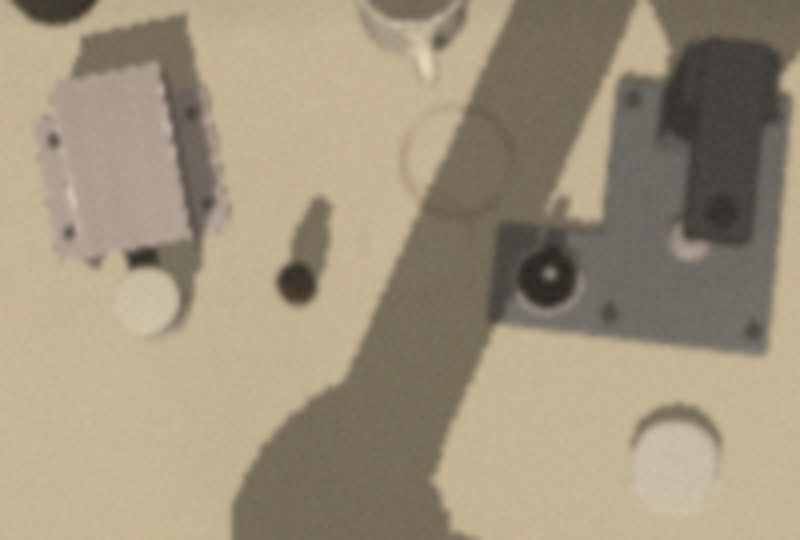

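View pics/scc.png

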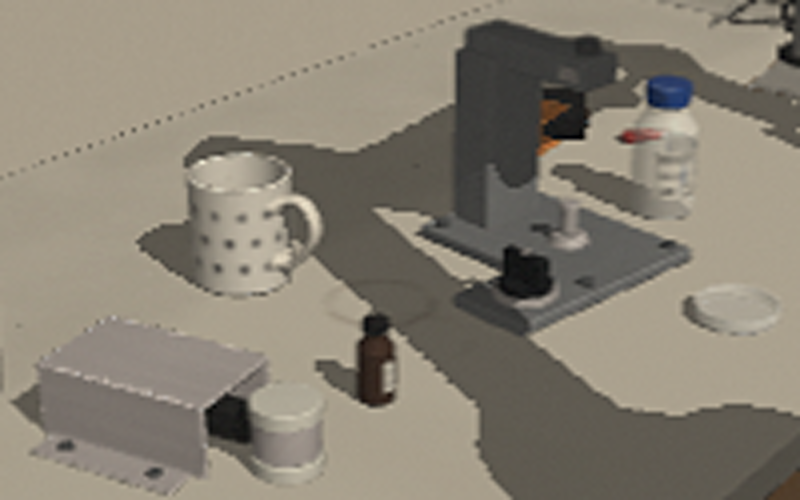

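The enlarged top view shows the stand's plate corners, knob (548,275), mallet face (147,300), bay roof and vial (297,282). The scene view confirms the layout: column at the far side, bottle at −y, dish in front.

```bash
python3 - <<'E'
from h import *
cal=calibration('top')
f=lambda l:[((u+.5)/4-.5+165,(v+.5)/4-.5+140) for u,v in l]
def fit(m,w):
    m=np.array(m,float);w=w[:,:2];a=m-m.mean(0);b=w-w.mean(0)
    th=np.arctan2((a[:,0]*b[:,1]-a[:,1]*b[:,0]).sum(),(a*b).sum()); Rm=np.array([[np.cos(th),-np.sin(th)],[np.sin(th),np.cos(th)]])
    t=w.mean(0)-Rm@m.mean(0); print('th',th,np.degrees(th),'t',t.round(4),'res mm',((m@Rm.T+t-w)*1e3).round(1).tolist()); return Rm,t
P=onz(cal,f([(499,322),(767,352),(790,97),(620,75),(497,228)]),.012)
Rm,t=fit(np.array([(-80,140),(-80,-65),(110,-65),(110,65),(-5,140)])/1e3,P)
print('pin',t,'knob pred',Rm@[-.045,.1]+t,'knob seen',onz(cal,f([(548,273)]),.045))
print('arm screw',onz(cal,f([(722,212)]),.188))
B=onz(cal,f([(53,85),(160,64),(190,238),(85,258)]),.053)
Rb,tb=fit(np.array([(130,40),(130,-40),(0,-40),(0,40)])/1e3,B)
m=onz(cal,f([(147,299)]),.05);print('mallet',m,'pred',Rb@[-.036,0]+tb,'handle dir',Rb[:,0],'grip',m[0,:2]+Rb[:,0]*.1)
print('vial',onz(cal,f([(297,282)]),.062),'dish',onz(cal,f([(676,465)]),.01),'bottle',onz(cal,[(390,197)],.118))
# scene check
cs=calibration('scene');g=lambda l:[((u+.5)/4-.5+155,(v+.5)/4-.5+140) for u,v in l]
print('scene: mallet top',onz(cs,g([(287,400)]),.05),'pin',onz(cs,g([(571,205)]),.048),'vial cap',onz(cs,g([(377,322)]),.062),'dish',onz(cs,g([(738,306)]),.01),'bottle',onz(cs,g([(672,85)]),.118))
print('px rear edge', onz(cal,[(200,297),(400,298)],0))
E
```

```text
th -0.10309283156824522 -5.906784146913512 t [ 0.5929 -0.2604] res mm [[-1.6, 5.8], [0.2, -4.3], [0.4, -1.4], [-3.1, 2.6], [4.1, -2.7]]
pin [ 0.59290145 -0.2603575 ] knob pred [ 0.5584314  -0.15625747] knob seen [[ 0.56025649 -0.15279445  0.045     ]]
arm screw [[ 0.57834845 -0.25588009  0.188     ]]
th 0.19128608560000168 10.959885384458287 t [0.5776 0.1369] res mm [[0.7, 1.1], [1.2, -0.9], [-0.3, -2.3], [-1.6, 2.1]]
mallet [[0.54258988 0.13017138 0.05      ]] pred [0.54223903 0.13004389] handle dir [0.98176053 0.19012168] grip [0.64076594 0.14918355]
vial [[0.55243428 0.02344045 0.062     ]] dish [[ 0.42542212 -0.24508148  0.01      ]] bottle [[ 0.57822273 -0.38753751  0.118     ]]
scene: mallet top [[0.54057018 0.12959934 0.05      ]] pin [[ 0.58646767 -0.25529964  0.048     ]] vial cap [[0.5524012  0.02771594 0.062     ]] dish [[ 0.42359509 -0.24737964  0.01      ]] bottle [[ 0.57783368 -0.39022752  0.118     ]]
px rear edge [[ 0.31018053  0.13912587  0.        ]
 [ 0.30309097 -0.43588857  0.        ]]
```

```bash
cat >> h.py <<'E'
def plan(pos,yaw,n,start=None,w=8.54,order=None):
    """rows from current pose to pos (m) with tool pointing down and tool-x yaw (deg)"""
    if start is None:
        s=read_state(); p=np.array(s['tool_pos']);M=R.from_rotvec(s['tcp_rot']).as_matrix()
    else:
        p=np.array(start[0]);a=np.radians(start[1]);M=np.array([[np.cos(a),np.sin(a),0],[np.sin(a),-np.cos(a),0],[0,0,-1]])
    a=np.radians(yaw);G=np.array([[np.cos(a),np.sin(a),0],[np.sin(a),-np.cos(a),0],[0,0,-1]])
    rv=R.from_matrix(M.T@G).as_rotvec(); out=[]
    d=(np.array(pos)-p)/n
    for i in range(n):
        sh=M.T@(np.array(pos)-p)/(n-i)*100; sh=sh.round(2); p=p+M@sh/100
        r=np.degrees(rv)/n; r=r.round(2); M=M@R.from_rotvec(np.radians(r)).as_matrix()
        out.append([w,*sh.tolist(),*r.tolist()])
    for i in range(0,n,5): print([x for r in out[i:i+5] for x in r])
def toolcam():
    c=calibration('wrist');s=read_state();M=R.from_rotvec(s['tcp_rot']).as_matrix()
    Rc=cv2.Rodrigues(np.array(c['rvec']))[0]; return c,Rc@M,(M.T@(-Rc.T@c['tvec']-s['tool_pos']))
def camat(pos,yaw):
    c,A,o=toolcam();a=np.radians(yaw);G=np.array([[np.cos(a),np.sin(a),0],[np.sin(a),-np.cos(a),0],[0,0,-1]])
    Rc=A@G.T; C=np.array(pos)+G@o; c=dict(c);c['rvec']=cv2.Rodrigues(Rc)[0].ravel();c['tvec']=-Rc@C; return c
E
python3 - <<'E'
from h import *
c,A,o=toolcam();print(A.round(2),o)
st=(np.array([.285,-.611,.238]),25)
for pos,yaw in [((.42,-.2,.27),11),((.42,-.2,.3),0),((.44,-.12,.3),0),((.42,-.22,.25),-6)]:
    print(pos,yaw,proj(camat(pos,yaw),[(.59,-.257,.048),(.558,-.155,.047),(.665,-.198,0.),(.51,-.115,.012),(.51,-.317,.012),(.425,-.245,0)]).round(0).tolist())
plan((.42,-.22,.28),-6,8)
plan((.542,.130,.12),11,8,start=((.42,-.22,.28),-6))
E
```

```text
[[-0.    1.    0.  ]
 [-0.96 -0.   -0.29]
 [-0.29 -0.    0.96]] [ 0.07300076 -0.00080923 -0.13421912]
(0.42, -0.2, 0.27) 11 [[362.0, 37.0], [258.0, 50.0], [317.0, -38.0], [219.0, 94.0], [385.0, 128.0], [310.0, 183.0]]
(0.42, -0.2, 0.3) 0 [[327.0, 30.0], [236.0, 62.0], [274.0, -30.0], [209.0, 108.0], [367.0, 108.0], [308.0, 173.0]]
(0.44, -0.12, 0.3) 0 [[398.0, 50.0], [306.0, 81.0], [341.0, -10.0], [272.0, 124.0], [427.0, 125.0], [364.0, 187.0]]
(0.42, -0.22, 0.25) -6 [[296.0, 12.0], [195.0, 61.0], [229.0, -48.0], [175.0, 117.0], [353.0, 97.0], [295.0, 177.0]]
[8.54, 3.6, -3.72, -0.52, -0.01, 0.0, 3.87, 8.54, 3.34, -3.96, -0.52, -0.01, 0.0, 3.87, 8.54, 3.06, -4.17, -0.52, -0.01, 0.0, 3.87, 8.54, 2.78, -4.37, -0.52, -0.01, 0.0, 3.87, 8.54, 2.47, -4.55, -0.52, -0.01, 0.0, 3.87]
[8.54, 2.16, -4.7, -0.52, -0.01, 0.0, 3.87, 8.54, 1.84, -4.84, -0.51, -0.01, 0.0, 3.87, 8.54, 1.51, -4.95, -0.52, -0.01, 0.0, 3.87]
[8.54, 1.06, -4.51, 2.0, 0.0, 0.0, -2.12, 8.54, 1.23, -4.47, 2.0, 0.0, 0.0, -2.12, 8.54, 1.39, -4.42, 2.0, 0.0, 0.0, -2.12, 8.54, 1.55, -4.37, 2.0, 0.0, 0.0, -2.12, 8.54, 1.71, -4.3, 2.0, 0.0, 0.0, -2.12]
[8.54, 1.87, -4.24, 2.0, 0.0, 0.0, -2.12, 8.54, 2.03, -4.17, 2.0, 0.0, 0.0, -2.12, 8.54, 2.18, -4.08, 2.0, 0.0, 0.0, -2.12]
```

Call:
{"name": "move_arm", "arguments": {
  "series": [8.54,3.6,-3.72,-1,0,0,3.87,8.54,3.34,-3.96,-1,0,0,3.87,8.54,3.06,-4.17,-1,0,0,3.87,8.54,2.78,-4.37,-1,0,0,3.87,8.54,2.47,-4.55,-1,0,0,3.87]
}}

```text
time: 0.72
tool_pos: [0.3696, -0.3654, 0.2891]
tcp_rot: [-3.137, -0.15, 0.0]
wrist_force: [0.9, -0.0, -0.5]
width: 1.003
grip_force: 0.0
```

Call:
{"name": "move_arm", "arguments": {
  "series": [8.54,2.16,-4.7,-1,0,0,3.87,8.54,1.84,-4.84,-1,0,0,3.87,8.54,1.51,-4.95,-1,0,0,3.87,8.54,0,0,0,0,0,0]
}}

```text
time: 1.23
tool_pos: [0.4212, -0.2178, 0.3201]
tcp_rot: [-3.138, 0.156, -0.003]
wrist_force: [0.4, -0.2, -0.4]
width: 1.001
grip_force: 0.0
```

```bash
python3 - <<'E'
from h import *
import pickle
s=state(); c=calibration('wrist'); im=read_camera('wrist'); pickle.dump(c,open('w1.pkl','wb'))
cv2.imwrite('pics/w1.png',im[:,:,::-1]); 
cv2.imwrite('pics/w1c.png',cv2.resize(im[0:190,150:400,::-1],(750,570),interpolation=cv2.INTER_CUBIC))
print(proj(c,[(.59,-.257,.048),(.558,-.155,.047)]))
E
```

```text
t 1.225 pos [ 0.4212 -0.2178  0.3201] w 1.001 F [ 0.4 -0.2 -0.4] gf 0.0
[[ 0.995 -0.099  0.002]
 [-0.099 -0.995 -0.   ]
 [ 0.002 -0.    -1.   ]]
q [-5.300e-01 -1.660e-01  1.907e+00  1.000e-03  1.400e+00  1.140e+00]
[[294.65550016  33.26272895]
 [212.01134525  72.74691177]]
```

View pics/w1c.png

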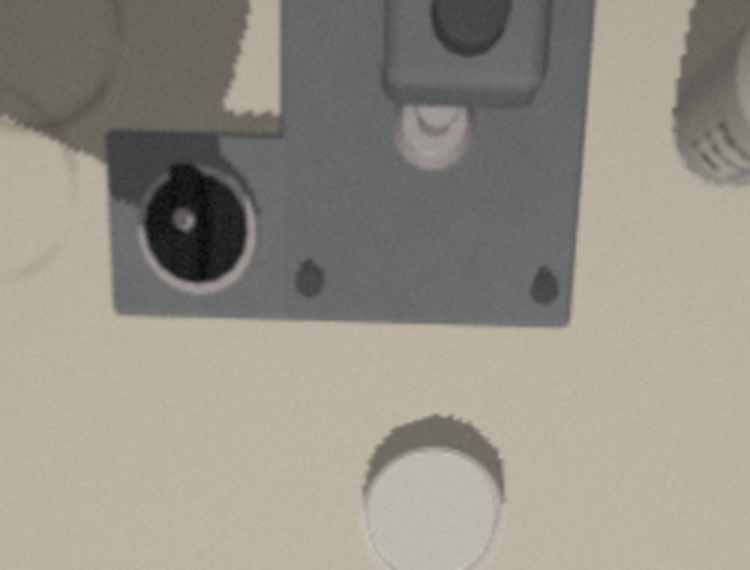

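The crop shows the plate's corners at (116,313), (569,325) and (108,131), the boss at about (434,132) and the knob's disc centred near (198,230). A white dot marks the knob's top at (184,219), and the bar runs roughly up and down the picture.

```bash
python3 - <<'E'
from h import *
import pickle
c=pickle.load(open('w1.pkl','rb'))
f=lambda l:[((u+.5)/3-.5+150,(v+.5)/3-.5) for u,v in l]
def fit(m,w):
    m=np.array(m,float);w=w[:,:2];a=m-m.mean(0);b=w-w.mean(0)
    th=np.arctan2((a[:,0]*b[:,1]-a[:,1]*b[:,0]).sum(),(a*b).sum()); Rm=np.array([[np.cos(th),-np.sin(th)],[np.sin(th),np.cos(th)]])
    t=w.mean(0)-Rm@m.mean(0); print('th',np.degrees(th),'t',t.round(4),'res',((m@Rm.T+t-w)*1e3).round(1).tolist()); return Rm,t
P=onz(c,f([(114,315),(571,327),(106,130),(281,134)]),.012); print(P[:,:2].round(4).tolist())
m=np.array([(-80,140),(-80,-65),(-5,140),(-5,65)])/1e3
Rm,t=fit(m,P)
print('boss',onz(c,f([(434,132)]),.02),'pred pin',t)
print('knob disc',onz(c,f([(198,230)]),.022),'dot',onz(c,f([(184,219)]),.047),'pred',Rm@[-.045,.1]+t)
print('dish',onz(c,f([(432,513)]),.013))
im=cv2.imread('pics/w1.png')[50:102,190:242]
cv2.imwrite('pics/knob.png',cv2.resize(np.clip(im.astype(float)*3,0,255).astype(np.uint8),(520,520),interpolation=cv2.INTER_CUBIC))
plan((.542,.130,.11),11,8,start=((.4212,-.2178,.3201),-5.7))
E
```

```text
[[0.5279, -0.1105], [0.5025, -0.313], [0.6016, -0.1202], [0.5925, -0.1939]]
th -7.153382294222127 t [ 0.5896 -0.2592] res [[-0.3, 0.2], [-0.4, -0.7], [0.5, 0.6], [0.2, -0.2]]
boss [[ 0.5851149  -0.25789573  0.02      ]] pred pin [ 0.58959419 -0.25915617]
knob disc [[ 0.5573189  -0.15474138  0.022     ]] dot [[ 0.55821106 -0.15380634  0.047     ]] pred [ 0.55739705 -0.15433086]
dish [[ 0.42581365 -0.2441929   0.013     ]]
[8.54, 1.07, -4.48, 2.63, 0.0, 0.0, -2.09, 8.54, 1.23, -4.43, 2.63, 0.0, 0.0, -2.09, 8.54, 1.39, -4.39, 2.63, 0.0, 0.0, -2.09, 8.54, 1.55, -4.33, 2.62, 0.0, 0.0, -2.09, 8.54, 1.71, -4.27, 2.63, 0.0, 0.0, -2.09]
[8.54, 1.87, -4.21, 2.62, 0.0, 0.0, -2.09, 8.54, 2.02, -4.14, 2.63, 0.0, 0.0, -2.09, 8.54, 2.17, -4.05, 2.62, 0.0, 0.0, -2.09]
```

View pics/knob.png

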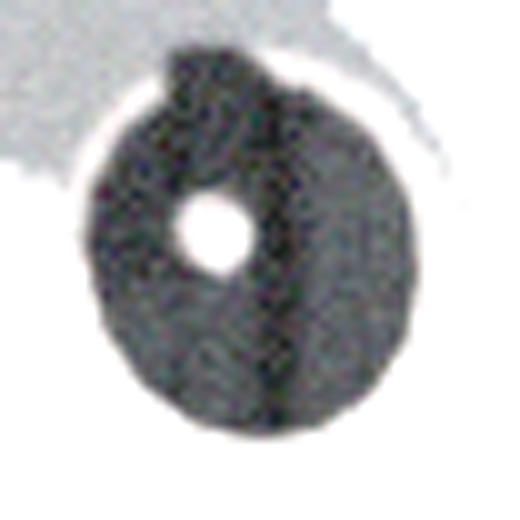

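The knob's bar lies along the picture's vertical, i.e. along the stand's x. The stand fit is good to under 1 mm. Next is the mallet's head.

Call:
{"name": "move_arm", "arguments": {
  "series": [8.54,1.07,-4.48,2.6,0.0,0.0,-2.09,8.54,1.23,-4.43,2.6,0.0,0.0,-2.09,8.54,1.39,-4.39,2.6,0.0,0.0,-2.09,8.54,1.55,-4.33,2.6,0.0,0.0,-2.09,8.54,1.71,-4.27,2.6,0.0,0.0,-2.09]
}}

```text
time: 1.9
tool_pos: [0.4968, -0.0038, 0.1878]
tcp_rot: [3.139, 0.122, -0.001]
wrist_force: [1.4, -0.1, 0.6]
width: 0.997
grip_force: 0.0
```

Call:
{"name": "move_arm", "arguments": {
  "series": [8.54,1.87,-4.21,2.6,0.0,0.0,-2.09,8.54,2.02,-4.14,2.6,0.0,0.0,-2.09,8.54,2.17,-4.05,2.6,0.0,0.0,-2.09,8.54,0,0,0,0,0,0]
}}

```text
time: 2.4
tool_pos: [0.5416, 0.1271, 0.1077]
tcp_rot: [3.127, 0.297, -0.009]
wrist_force: [-0.4, 0.1, 0.3]
width: 1.001
grip_force: 0.0
```

```bash
python3 - <<'E'
from h import *
s=state(); plan((.542,.130,.016),11,4)
E
```

```text
t 2.4 pos [0.5416 0.1271 0.1077] w 1.001 F [-0.4  0.1  0.3] gf 0.0
[[ 0.982  0.189 -0.006]
 [ 0.189 -0.982 -0.001]
 [-0.006  0.    -1.   ]]
q [ 0.186  0.164  1.983 -0.     1.001  1.567]
[8.54, 0.04, -0.07, 2.29, 0.0, 0.08, -0.03, 8.54, 0.03, -0.07, 2.29, 0.0, 0.08, -0.03, 8.54, 0.03, -0.07, 2.29, 0.0, 0.08, -0.03, 8.54, 0.03, -0.06, 2.3, 0.0, 0.08, -0.03]
```

Call:
{"name": "move_arm", "arguments": {
  "series": [8.54,0,-0.05,2.3,0,0.08,0,8.54,0,-0.05,2.3,0,0.08,0,8.54,0,0,2.3,0,0.08,0,8.54,0,0,2.3,0,0.08,0,4.5,0,0,0,0,0,0],
  "grip_force": 80
}}

```text
time: 3.02
tool_pos: [0.5409, 0.1253, 0.0175]
tcp_rot: [3.128, 0.291, 0.001]
wrist_force: [-0.5, 0.5, -0.2]
width: 0.812
grip_force: 0.0
```

Call:
{"name": "move_arm", "arguments": {
  "series": [4,0,0,0,0,0,0,4,0,0,0,0,0,0,4,0,0,0,0,0,0,4,0,0,0,0,0,0]
}}

```text
time: 3.52
tool_pos: [0.5443, 0.1274, 0.0209]
tcp_rot: [3.128, 0.294, 0.013]
wrist_force: [0.1, -2.3, 6.2]
width: 0.542
grip_force: 82.2
```

Call:
{"name": "move_arm", "arguments": {
  "series": [4,0,0,-0.6,0,0,0,4,-2,0,0,0,0,0,4,-2.5,0,0,0,0,0,4,-2.5,0,0,0,0,0,4,-2.5,0,0,0,0,0]
}}

```text
time: 4.15
tool_pos: [0.4477, 0.1099, 0.0243]
tcp_rot: [-3.127, -0.294, -0.006]
wrist_force: [0.7, 0.4, -2.2]
width: 0.545
grip_force: 82.2
```

Call:
{"name": "move_arm", "arguments": {
  "series": [4,-2.5,0,0,0,0,0,4,-1,0,0,0,0,0,4,0,0,0,0,0,0]
}}

```text
time: 4.53
tool_pos: [0.4145, 0.1035, 0.0245]
tcp_rot: [-3.127, -0.294, -0.009]
wrist_force: [-0.3, 0.4, -1.6]
width: 0.547
grip_force: 82.2
```

```bash
python3 - <<'E'
from h import *
state(); cv2.imwrite('pics/t2.png',cv2.resize(read_camera('scene')[190:290,150:350,::-1],(800,400),interpolation=cv2.INTER_CUBIC))
E
```

```text
t 4.525 pos [0.4145 0.1035 0.0245] w 0.547 F [-0.3  0.4 -1.6] gf 82.18602061271667
[[ 0.982  0.186  0.005]
 [ 0.186 -0.982  0.001]
 [ 0.005 -0.    -1.   ]]
q [0.186 0.045 2.306 0.    0.786 1.57 ]
```

View pics/t2.png

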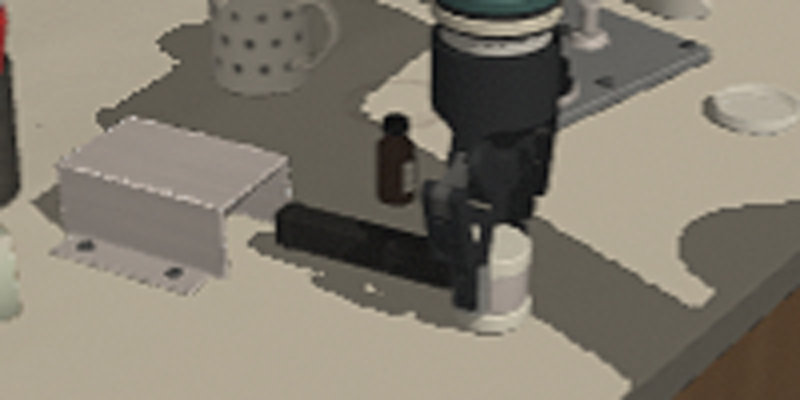

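The mallet is held by the head with its handle clear of the bay. I'll turn it a quarter turn and stand it down.

Call:
{"name": "move_arm", "arguments": {
  "series": [4,0,0,-1,0,0,0,4,0,0,-1,0,0,-10,4,0,0,0,0,0,-10,4,0,0,0,0,0,-10,4,0,0,0,0,0,-10]
}}

```text
time: 5.2
tool_pos: [0.4164, 0.1037, 0.0456]
tcp_rot: [2.833, 1.353, 0.011]
wrist_force: [-0.5, 0.2, -3.2]
width: 0.545
grip_force: 82.3
```

Call:
{"name": "move_arm", "arguments": {
  "series": [4,0,0,0,0,0,-10,4,0,0,0,0,0,-10,4,0,0,0,0,0,-10,4,0,0,0,0,0,-10,4,0,0,0,0,0,-10]
}}

```text
time: 5.82
tool_pos: [0.4164, 0.1037, 0.0456]
tcp_rot: [1.994, 2.421, 0.009]
wrist_force: [0.4, -0.5, -3.6]
width: 0.543
grip_force: 82.3
```

Call:
{"name": "move_arm", "arguments": {
  "series": [4,0,0,1,0,0,0,4,0,0,1,0,0,0,4,0,0,0.2,0,0,0,4,0,0,0.2,0,0,0,4,0,0,0,0,0,0]
}}

```text
time: 6.45
tool_pos: [0.4143, 0.1032, 0.021]
tcp_rot: [2.003, 2.417, 0.004]
wrist_force: [-4.6, -1.2, 6.1]
width: 0.546
grip_force: 83.2
```

Call:
{"name": "move_arm", "arguments": {
  "series": [8.54,0,0,0,0,0,0,8.54,0,0,0,0,0,0,8.54,0,0,0,0,0,0,8.54,0,0,0,0,0,0,8.54,0,0,-1,0,0,0]
}}

```text
time: 7.08
tool_pos: [0.4141, 0.1033, 0.0302]
tcp_rot: [2.003, 2.418, 0.004]
wrist_force: [0.0, -0.3, -0.2]
width: 1.002
grip_force: 0.0
```

Call:
{"name": "move_arm", "arguments": {
  "series": [8.54,0,0,-4,0,0,0,8.54,0,0,-5,0,0,0,8.54,-4,0,-4,0,0,0,8.54,0,0,0,0,0,0,8.54,0,0,0,0,0,0]
}}

```text
time: 7.7
tool_pos: [0.4213, 0.0641, 0.1605]
tcp_rot: [2.003, 2.416, 0.007]
wrist_force: [-0.8, -0.4, -0.2]
width: 1.004
grip_force: 0.0
```

```bash
python3 - <<'E'
from h import *
import pickle
s=state(); c=calibration('wrist');im=read_camera('wrist'); pickle.dump(c,open('w2.pkl','wb'))
cv2.imwrite('pics/w2.png',im[:,:,::-1])
m=(im.max(2)<50).astype(np.uint8)
n,l,st,ce=cv2.connectedComponentsWithStats(m)
for i in range(1,n):
    if st[i,4]>300: print(st[i],ce[i].round(1))
print(proj(c,[(.413,.103,.05),(.394,.201,.037)]))
E
```

```text
t 7.7 pos [0.4213 0.0641 0.1605] w 1.004 F [-0.8 -0.4 -0.2] gf 0.0
[[-0.185  0.983  0.005]
 [ 0.983  0.185  0.001]
 [ 0.     0.006 -1.   ]]
q [ 9.200e-02 -1.590e-01  2.198e+00  1.000e-03  1.096e+00 -9.500e-02]
[ 258    0   28  135 3247] [271.9  65.4]
[  8  84  46  64 615] [ 21.1 111.9]
[100 102  50  32 445] [123.3 116.1]
[ 44 186  45  37 301] [ 63.5 205.5]
[  14  195   59   78 1285] [ 35.9 235.3]
[    0   249   560   171 44169] [280.  369.9]
[[272.87199269 167.481327  ]
 [271.89476255  28.51246889]]
```

View pics/w2.png

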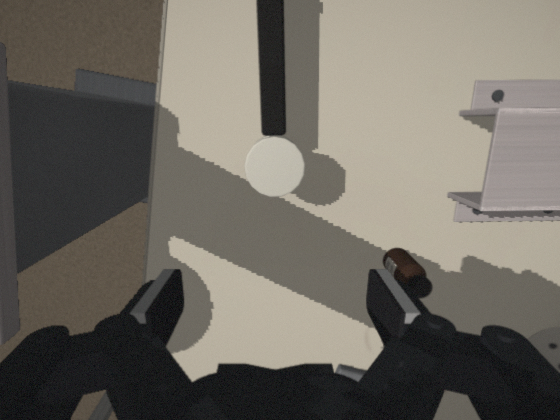

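The mallet stands upright: head face at (275,166), handle running up to (270,0). Now I'll find the handle line.

```bash
python3 - <<'E'
from h import *
import pickle
c=pickle.load(open('w2.pkl','rb')); im=cv2.imread('pics/w2.png')
m=im.max(2)<55; pts=[]
for v in range(10,120,5):
    u=np.where(m[v,240:320])[0]+240; pts.append((u.mean(),v))
P=onz(c,pts,.037)[:,:2]
g=cv2.cvtColor(im,cv2.COLOR_BGR2GRAY); h=onz(c,[(274.7,166)],.05)[0,:2]
vx,vy,x0,y0=cv2.fitLine(P.astype(np.float32),cv2.DIST_L2,0,.01,.01).ravel(); d=np.array([vx,vy]); d*=np.sign(d[1])
print('head',h,'dir',d,np.degrees(np.arctan2(d[1],d[0])),'off',(h-[x0,y0])@[-d[1],d[0]])
yaw=np.degrees(np.arctan2(d[1],d[0])); gp=np.array([x0,y0])+d*((h-[x0,y0])@d+.09); print('grip',gp)
plan((*gp,.10),yaw,4); 
E
```

```text
head [0.41418983 0.10439618] dir [-0.2111464  0.9774544] 102.189545 off -9.553003762922222e-05
grip [0.39509328 0.19234692]
[8.54, 3.26, -0.04, 1.49, 0.05, -0.01, -0.37, 8.54, 3.27, -0.01, 1.49, 0.05, -0.01, -0.37, 8.54, 3.27, 0.01, 1.49, 0.05, -0.01, -0.37, 8.54, 3.26, 0.03, 1.49, 0.05, -0.01, -0.37]
```

Call:
{"name": "move_arm", "arguments": {
  "series": [8.54,3.26,0,1.5,0,0,-0.37,8.54,3.27,0,1.5,0,0,-0.37,8.54,3.27,0,1.5,0,0,-0.37,8.54,3.26,0,1.5,0,0,-0.37,8.54,0,0,0,0,0,0]
}}

```text
time: 8.38
tool_pos: [0.3931, 0.1931, 0.0975]
tcp_rot: [1.968, 2.449, -0.002]
wrist_force: [0.5, 0.9, -0.1]
width: 1.0
grip_force: 0.0
```

```bash
python3 - <<'E'
from h import *
state(); plan((.3951,.1923,.017),102.2,4)
E
```

```text
t 8.375 pos [0.3931 0.1931 0.0975] w 1.0 F [ 0.5  0.9 -0.1] gf 0.0
[[-0.216  0.976 -0.001]
 [ 0.976  0.216 -0.001]
 [-0.001 -0.001 -1.   ]]
q [ 4.000e-01 -4.900e-02  2.231e+00 -1.000e-03  9.610e-01  1.840e-01]
[8.54, -0.03, 0.05, 2.01, -0.02, 0.01, 0.06, 8.54, -0.03, 0.04, 2.01, -0.02, 0.01, 0.06, 8.54, -0.03, 0.05, 2.01, -0.02, 0.01, 0.06, 8.54, -0.03, 0.04, 2.02, -0.02, 0.01, 0.06]
```

Call:
{"name": "move_arm", "arguments": {
  "series": [8.54,0,0.05,2,0,0,0.1,8.54,0,0.05,2,0,0,0.1,8.54,0,0.05,2,0,0,0,8.54,0,0,2,0,0,0,4,0,0,0,0,0,0],
  "grip_force": 120
}}

```text
time: 9.0
tool_pos: [0.3961, 0.1912, 0.0186]
tcp_rot: [1.976, 2.441, -0.001]
wrist_force: [-0.3, 0.4, -0.2]
width: 0.817
grip_force: 0.0
```

Call:
{"name": "move_arm", "arguments": {
  "series": [1,0,0,0,0,0,0,1,0,0,0,0,0,0,1,0,0,0,0,0,0,1,0,0,0,0,0,0,1,0,0,0,0,0,0]
}}

```text
time: 9.62
tool_pos: [0.399, 0.1928, 0.0213]
tcp_rot: [1.974, 2.438, 0.008]
wrist_force: [-1.2, -0.0, 5.9]
width: 0.203
grip_force: 116.8
```

Call:
{"name": "move_arm", "arguments": {
  "series": [1,0,0,0,0,0,0,1,0,0,0,0,0,0]
}}

```text
time: 9.88
tool_pos: [0.399, 0.1928, 0.0213]
tcp_rot: [1.974, 2.438, 0.008]
wrist_force: [-0.9, 0.2, 5.8]
width: 0.207
grip_force: 116.8
```

```bash
python3 - <<'E'
from h import *
s=read_state(); p=s['tool_pos']; a=(p[0],p[1],.115)
plan(a,102,3,w=1)
plan((.44,-.02,.115),140,5,start=(a,102),w=1)
plan((.39,-.234,.115),172.85,5,start=((.44,-.02,.115),140),w=1)
E
```

```text
[1, 0.0, 0.02, -3.12, 0.13, -0.0, 0.01, 1, 0.0, 0.01, -3.13, 0.13, -0.0, 0.01, 1, 0.0, 0.01, -3.12, 0.13, -0.0, 0.01]
[1, -4.33, -0.08, 0.0, 0.0, 0.0, -7.6, 1, -4.29, -0.66, 0.0, 0.0, 0.0, -7.6, 1, -4.16, -1.22, 0.0, 0.0, 0.0, -7.6, 1, -3.96, -1.75, 0.0, 0.0, 0.0, -7.6, 1, -3.7, -2.27, 0.0, 0.0, 0.0, -7.6]
[1, -1.99, -3.92, 0.0, 0.0, 0.0, -6.57, 1, -1.52, -4.12, 0.0, 0.0, 0.0, -6.57, 1, -1.04, -4.27, 0.0, 0.0, 0.0, -6.57, 1, -0.55, -4.36, 0.0, 0.0, 0.0, -6.57, 1, -0.04, -4.4, 0.0, 0.0, 0.0, -6.57]
```

Call:
{"name": "move_arm", "arguments": {
  "series": [1,0,0,-3.2,0,0,0,1,0,0,-3.2,0,0,0,1,0,0,-3.2,0,0,0,1,0,0,0,0,0,0]
}}

```text
time: 10.38
tool_pos: [0.3998, 0.1934, 0.1186]
tcp_rot: [1.973, 2.437, 0.015]
wrist_force: [-0.4, 0.4, -2.3]
width: 0.209
grip_force: 117.6
```

Call:
{"name": "move_arm", "arguments": {
  "series": [1,-4.33,-0.08,0.0,0.0,0.0,-7.6,1,-4.29,-0.66,0.0,0.0,0.0,-7.6,1,-4.16,-1.22,0.0,0.0,0.0,-7.6,1,-3.96,-1.75,0.0,0.0,0.0,-7.6,1,-3.7,-2.27,0.0,0.0,0.0,-7.6]
}}

```text
time: 11.0
tool_pos: [0.4372, -0.0216, 0.1142]
tcp_rot: [1.067, 2.953, 0.003]
wrist_force: [-0.0, 0.2, -1.9]
width: 0.205
grip_force: 117.8
```

Call:
{"name": "move_arm", "arguments": {
  "series": [1,-1.99,-3.92,0.0,0.0,0.0,-6.57,1,-1.52,-4.12,0.0,0.0,0.0,-6.57,1,-1.04,-4.27,0.0,0.0,0.0,-6.57,1,-0.55,-4.36,0.0,0.0,0.0,-6.57,1,-0.04,-4.4,0.0,0.0,0.0,-6.57]
}}

```text
time: 11.62
tool_pos: [0.3869, -0.2348, 0.1136]
tcp_rot: [0.19, 3.134, 0.005]
wrist_force: [0.4, 0.5, -3.2]
width: 0.211
grip_force: 117.8
```

Call:
{"name": "move_arm", "arguments": {
  "series": [1,0,0,0,0,0,0,1,0,0,0,0,0,0]
}}

```text
time: 11.88
tool_pos: [0.3876, -0.2334, 0.1142]
tcp_rot: [0.198, 3.133, 0.006]
wrist_force: [0.7, -0.2, -2.9]
width: 0.206
grip_force: 117.7
```

```bash
python3 - <<'E'
from h import *
import pickle
s=state(); im=read_camera('wrist'); c=calibration('wrist'); top=read_camera('top'); sc=read_camera('scene')
pickle.dump(c,open('w3.pkl','wb')); cv2.imwrite('pics/w3.png',im[:,:,::-1]);cv2.imwrite('pics/top3.png',top[:,:,::-1])
a=cv2.resize(im[:,:,::-1],(420,315)); b=cv2.resize(sc[140:245,215:345,::-1],(390,315),interpolation=cv2.INTER_CUBIC)
cv2.imwrite('pics/m3.png',np.hstack([a[:,:410],b]))
M=R.from_rotvec(s['tcp_rot']).as_matrix(); h=s['tool_pos']+M@[-.09,0,.0213-.05]; print('head top pred',h,proj(c,[h]))
E
```

```text
t 11.875 pos [ 0.3876 -0.2334  0.1142] w 0.206 F [ 0.7 -0.2 -2.9] gf 117.71173512950192
[[-0.992  0.126  0.003]
 [ 0.126  0.992  0.004]
 [-0.002  0.004 -1.   ]]
q [-0.6   -0.044  2.191  0.005  0.995 -2.048]
head top pred [ 0.47679309 -0.24485348  0.14304959] [[272.24951987 479.30606413]]
```

View pics/m3.png

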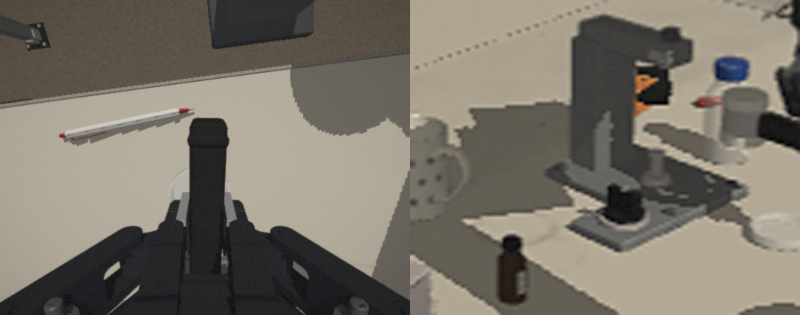

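The wrist view shows the handle centred in the grip with the head out of sight. The scene view, at (744,112), shows the head level. I'll check the head against the prediction in the top and scene views.

```bash
python3 - <<'E'
from h import *
h=np.array([.4768,-.2449,.143]); ct=calibration('top'); cs=calibration('scene')
print('pred top',proj(ct,[h]),'pred scene',proj(cs,[h,h-[0,0,.05]]))
im=cv2.imread('pics/top3.png'); u,v=proj(ct,[h])[0].astype(int)
a=cv2.resize(im[v-30:v+30,u-30:u+30],(400,400),interpolation=cv2.INTER_CUBIC)
sc=read_camera('scene')[:,:,::-1]; cv2.imwrite('pics/sc3.png',sc); u2,v2=proj(cs,[h])[0].astype(int)
b=cv2.resize(sc[v2-20:v2+40,u2-30:u2+30],(400,400),interpolation=cv2.INTER_CUBIC)
cv2.imwrite('pics/h3.png',np.hstack([a,b])); print(u,v,u2,v2)
E
```

```text
pred top [[339.35129171 234.11304738]] pred scene [[326.8415538  171.67865485]
 [325.70029421 187.11562245]]
339 234 326 171
```

View pics/h3.png

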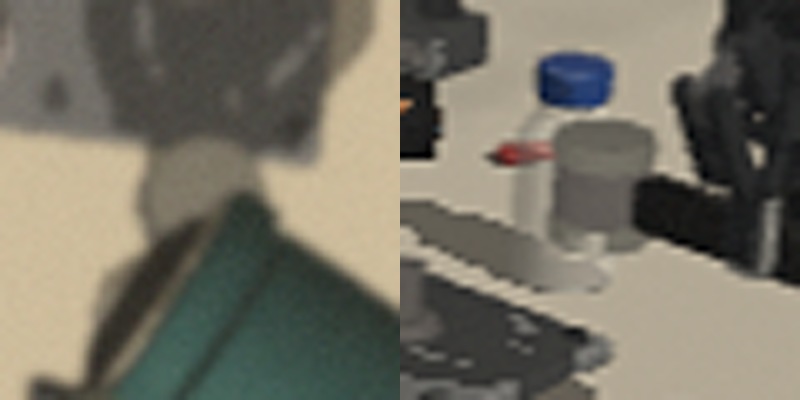

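The head matches the prediction within a pixel in both views. I'll move it in over the pin.

```bash
python3 - <<'E'
from h import *
plan((.3876,-.2334,.098),172.85,2,w=1)
plan((.5003,-.248,.098),172.85,5,start=((.3876,-.2334,.098),172.85),w=1)
E
```

```text
[1, 0.06, -0.02, 0.87, 0.07, 0.13, 0.04, 1, 0.06, -0.02, 0.88, 0.07, 0.13, 0.04]
[1, -2.27, -0.01, 0.0, 0.0, 0.0, 0.0, 1, -2.27, -0.01, 0.0, 0.0, 0.0, 0.0, 1, -2.27, -0.01, 0.0, 0.0, 0.0, 0.0, 1, -2.28, -0.01, 0.0, 0.0, 0.0, 0.0, 1, -2.27, -0.01, 0.0, 0.0, 0.0, 0.0]
```

Call:
{"name": "move_arm", "arguments": {
  "series": [1,0,0,0.9,0.05,0.1,0,1,0,0,0.9,0.05,0.1,0,1,0,0,0,0,0,0]
}}

```text
time: 12.45
tool_pos: [0.3881, -0.2335, 0.0967]
tcp_rot: [-0.195, -3.135, -0.002]
wrist_force: [-0.6, -0.3, -2.9]
width: 0.205
grip_force: 117.7
```

Call:
{"name": "move_arm", "arguments": {
  "series": [1,-2.25,0,0,0,0,0,1,-2.25,0,0,0,0,0,1,-2.25,0,0,0,0,0,1,-2.25,0,0,0,0,0,1,-2.25,0,0,0,0,0]
}}

```text
time: 13.08
tool_pos: [0.5014, -0.2485, 0.0981]
tcp_rot: [0.196, 3.134, -0.0]
wrist_force: [0.8, -0.9, -2.5]
width: 0.205
grip_force: 117.7
```

Call:
{"name": "move_arm", "arguments": {
  "series": [1,0,0,0,0,0,0,1,0,0,0,0,0,0]
}}

```text
time: 13.32
tool_pos: [0.4998, -0.2481, 0.0978]
tcp_rot: [0.195, 3.135, 0.001]
wrist_force: [0.4, 0.4, -2.3]
width: 0.211
grip_force: 117.7
```

```bash
python3 - <<'E'
from h import *
s=state();M=R.from_rotvec(s['tcp_rot']).as_matrix();h=s['tool_pos']+M@[-.09,0,.0213]; print('face',h,'err mm',(h-[.5896,-.2592,.048])*1e3)
E
```

```text
t 13.325 pos [ 0.4998 -0.2481  0.0978] w 0.211 F [ 0.4  0.4 -2.3] gf 117.66863465309143
[[-0.992  0.124  0.   ]
 [ 0.124  0.992  0.   ]
 [-0.     0.    -1.   ]]
q [-5.060e-01  1.750e-01  1.990e+00  1.000e-03  9.760e-01 -1.952e+00]
face [ 0.58909745 -0.25923779  0.07654109] err mm [-0.50255292 -0.03779412 28.5410949 ]
```

Call:
{"name": "move_arm", "arguments": {
  "series": [1,0,0,-1.2,0,0,0,1,0,0,0,0,0,0,1,0,0,5,0,0,0,1,0,0,-3.5,0,0,0,1,0,0,0,0,0,0]
}}

```text
time: 13.95
tool_pos: [0.5027, -0.2497, 0.0974]
tcp_rot: [0.196, 3.129, -0.004]
wrist_force: [0.7, -0.1, -1.7]
width: 0.209
grip_force: 117.8
```

```bash
python3 - <<'E'
from h import *
state(); a=read_camera('scene')[:,:,::-1]; cv2.imwrite('pics/b1.png',cv2.resize(a[150:220,255:355],(800,560),interpolation=cv2.INTER_CUBIC))
E
```

```text
t 13.95 pos [ 0.5027 -0.2497  0.0974] w 0.209 F [ 0.7 -0.1 -1.7] gf 117.77391314506531
[[-0.992  0.125  0.007]
 [ 0.125  0.992 -0.003]
 [-0.007 -0.002 -1.   ]]
q [-5.060e-01  1.770e-01  1.989e+00  1.000e-03  9.680e-01 -1.952e+00]
```

View pics/b1.png

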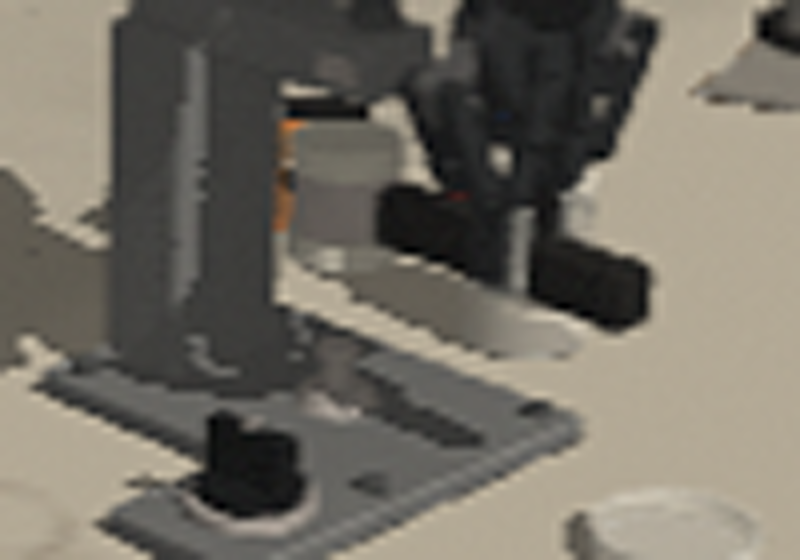

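The head is level and raised over the pin. The pin's dark shaft spans about (340,340) to (335,400) in the crop. I'll compare this with the projected heights.

```bash
python3 - <<'E'
from h import *
c=calibration('scene')
print(((proj(c,[(.5896,-.2592,z) for z in(.048,.040,.032,.024,.020)])-[255,150])*8).round(0).tolist())
im=cv2.imread('pics/b1.png'); print([(v,im[v,338].tolist()) for v in range(270,420,8)])
im=cv2.imread('pics/scene0.png');print([((v-150)*8,im[v,297].tolist()) for v in range(184,204)])
E
```

```text
[[338.0, 322.0], [337.0, 340.0], [336.0, 358.0], [336.0, 376.0], [335.0, 385.0]]
[(270, [120, 133, 138]), (278, [88, 100, 106]), (286, [150, 170, 180]), (294, [158, 178, 188]), (302, [154, 174, 184]), (310, [152, 172, 182]), (318, [153, 173, 183]), (326, [106, 117, 123]), (334, [46, 46, 45]), (342, [78, 82, 86]), (350, [79, 83, 87]), (358, [86, 92, 96]), (366, [84, 90, 94]), (374, [86, 92, 96]), (382, [85, 90, 94]), (390, [76, 81, 84]), (398, [71, 75, 79]), (406, [108, 115, 121]), (414, [146, 155, 163])]
[(272, [78, 88, 92]), (280, [125, 141, 149]), (288, [147, 167, 177]), (296, [145, 164, 174]), (304, [144, 164, 174]), (312, [134, 149, 158]), (320, [124, 131, 139]), (328, [136, 143, 152]), (336, [123, 130, 137]), (344, [122, 130, 137]), (352, [123, 131, 138]), (360, [125, 132, 140]), (368, [125, 134, 140]), (376, [126, 133, 141]), (384, [108, 115, 121]), (392, [120, 128, 135]), (400, [159, 170, 179]), (408, [158, 168, 177]), (416, [120, 127, 132]), (424, [87, 92, 93])]
```

The pin has dropped about 10 mm. Second, deeper blow.

Call:
{"name": "move_arm", "arguments": {
  "series": [1,0,0,-1.4,0,0,0,1,0,0,0,0,0,0,1,0,0,6,0,0,0,1,0,0,-4,0,0,0,1,0,0,0,0,0,0]
}}

```text
time: 14.62
tool_pos: [0.5027, -0.2495, 0.0906]
tcp_rot: [0.195, 3.13, -0.003]
wrist_force: [1.4, -1.1, -2.3]
width: 0.209
grip_force: 118.1
```

Call:
{"name": "move_arm", "arguments": {
  "series": [1,0,0,-1,0,0,0,1,0,0,0,0,0,0,1,0,0,5.6,0,0,0,1,0,0,-3.6,0,0,0,1,0,0,0,0,0,0]
}}

```text
time: 15.25
tool_pos: [0.5025, -0.2494, 0.0808]
tcp_rot: [0.195, 3.13, -0.003]
wrist_force: [0.4, -1.4, -2.0]
width: 0.205
grip_force: 118.2
```

```bash
python3 - <<'E'
from h import *
state(); a=read_camera('scene')[:,:,::-1]; cv2.imwrite('pics/b2.png',a)
a=cv2.resize(a[150:220,255:355],(800,560),interpolation=cv2.INTER_CUBIC); print([(v,a[v,338].tolist()) for v in range(270,420,8)])
c=calibration('scene')
E
```

```text
t 15.25 pos [ 0.5025 -0.2494  0.0808] w 0.205 F [ 0.4 -1.4 -2. ] gf 118.16375255584717
[[-0.992  0.124  0.006]
 [ 0.124  0.992 -0.002]
 [-0.006 -0.002 -1.   ]]
q [-5.060e-01  1.980e-01  2.000e+00  1.000e-03  9.380e-01 -1.952e+00]
[(270, [86, 92, 97]), (278, [88, 97, 100]), (286, [114, 127, 131]), (294, [144, 159, 165]), (302, [140, 156, 163]), (310, [144, 163, 172]), (318, [155, 175, 186]), (326, [106, 118, 123]), (334, [37, 36, 34]), (342, [70, 72, 73]), (350, [86, 90, 90]), (358, [49, 51, 49]), (366, [59, 61, 63]), (374, [76, 80, 85]), (382, [78, 82, 86]), (390, [84, 89, 93]), (398, [74, 78, 82]), (406, [92, 97, 102]), (414, [88, 93, 98])]
```

Call:
{"name": "move_arm", "arguments": {
  "series": [1,0,0,3.7,0,0,0,1,0,0,0,0,0,0]
}}

```text
time: 15.55
tool_pos: [0.5019, -0.2491, 0.0426]
tcp_rot: [0.196, 3.13, -0.002]
wrist_force: [1.4, -0.8, -0.1]
width: 0.207
grip_force: 118.3
```

```bash
python3 - <<'E'
from h import *
state()
E
```

```text
t 15.55 pos [ 0.5019 -0.2491  0.0426] w 0.207 F [ 1.4 -0.8 -0.1] gf 118.31456065177917
[[-0.992  0.125  0.005]
 [ 0.125  0.992 -0.002]
 [-0.005 -0.001 -1.   ]]
q [-5.060e-01  2.480e-01  2.023e+00  1.000e-03  8.650e-01 -1.952e+00]
```

Call:
{"name": "move_arm", "arguments": {
  "series": [1,0,0,-3.5,0,0,0,1,0,0,0,0,0,0,1,0,0,3.8,0,0,0,1,0,0,0,0,0,0]
}}

```text
time: 16.05
tool_pos: [0.5001, -0.2481, 0.0382]
tcp_rot: [0.196, 3.135, 0.0]
wrist_force: [1.9, -0.5, -1.7]
width: 0.208
grip_force: 118.4
```

```bash
python3 - <<'E'
from h import *
state();a=read_camera('scene')[:,:,::-1]; cv2.imwrite('pics/b3.png',a)
E
```

```text
t 16.05 pos [ 0.5001 -0.2481  0.0382] w 0.208 F [ 1.9 -0.5 -1.7] gf 118.39577436447144
[[-0.992  0.125  0.001]
 [ 0.125  0.992  0.   ]
 [-0.001  0.    -1.   ]]
q [-5.060e-01  2.540e-01  2.026e+00  1.000e-03  8.620e-01 -1.952e+00]
```

Call:
{"name": "move_arm", "arguments": {
  "series": [1,0,0,-3.8,0,0,0,1,0,0,0,0,0,0,1,0,0,4.1,0,0,0,1,0,0,0,0,0,0]
}}

```text
time: 16.6
tool_pos: [0.4988, -0.2472, 0.034]
tcp_rot: [-0.195, -3.133, -0.003]
wrist_force: [-0.1, 0.4, -2.9]
width: 0.209
grip_force: 118.3
```

```bash
python3 - <<'E'
from h import *
state();a=read_camera('scene')[:,:,::-1]; cv2.imwrite('pics/b4.png',a)
b=cv2.imread('pics/b3.png'); f=lambda x:cv2.resize(x[165:215,275:325],(400,400),interpolation=cv2.INTER_CUBIC)
cv2.imwrite('pics/b34.png',np.hstack([f(cv2.imread('pics/b2.png')),f(a)]))
E
```

```text
t 16.6 pos [ 0.4988 -0.2472  0.034 ] w 0.209 F [-0.1  0.4 -2.9] gf 118.32182049751282
[[-0.992  0.124 -0.002]
 [ 0.124  0.992  0.002]
 [ 0.003  0.002 -1.   ]]
q [-5.050e-01  2.590e-01  2.028e+00  1.000e-03  8.570e-01 -1.952e+00]
```

View pics/b34.png

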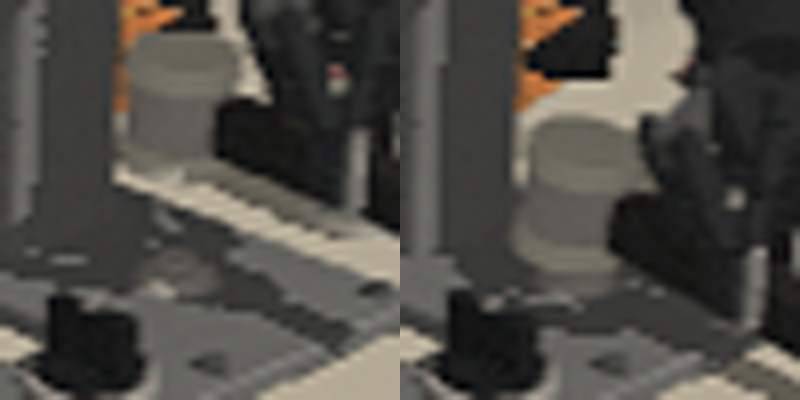

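After blow 3 (left) the pin already looks low on its boss. After the last blow (right) the head sits on it, tilted slightly in the grip. I'll give one more quick blow, then back out and inspect the pin.

Call:
{"name": "move_arm", "arguments": {
  "series": [1,0,0,-3.5,0,0,0,1,0,0,0,0,0,0,1,0,0,4.1,0,0,0,1,0,0,-3.6,0,0,0,1,0,0,0,0,0,0]
}}

```text
time: 17.27
tool_pos: [0.5023, -0.2493, 0.0677]
tcp_rot: [0.195, 3.13, -0.003]
wrist_force: [1.2, -1.2, -2.9]
width: 0.204
grip_force: 118.7
```

```bash
python3 - <<'E'
from h import *
state();a=read_camera('scene')[:,:,::-1].copy(); cv2.imwrite('pics/b5.png',a)
c=calibration('scene'); o=np.array([275,165])
x=cv2.resize(a[165:215,275:325],(600,600),interpolation=cv2.INTER_CUBIC)
t=np.linspace(0,6.28,40)
for z,r,col in[(.024,.009,(0,0,255)),(.020,.019,(0,255,0))]:
    P=np.c_[.5896+r*np.cos(t),-.2592+r*np.sin(t),np.full(40,z)]
    cv2.polylines(x,[((proj(c,P)-o+.5)*12).astype(np.int32)],True,col,1)
cv2.imwrite('pics/b5c.png',x)
E
```

```text
t 17.275 pos [ 0.5023 -0.2493  0.0677] w 0.204 F [ 1.2 -1.2 -2.9] gf 118.69636416435242
[[-0.992  0.124  0.005]
 [ 0.124  0.992 -0.002]
 [-0.005 -0.001 -1.   ]]
q [-5.060e-01  2.150e-01  2.008e+00  1.000e-03  9.130e-01 -1.952e+00]
```

View pics/b5c.png

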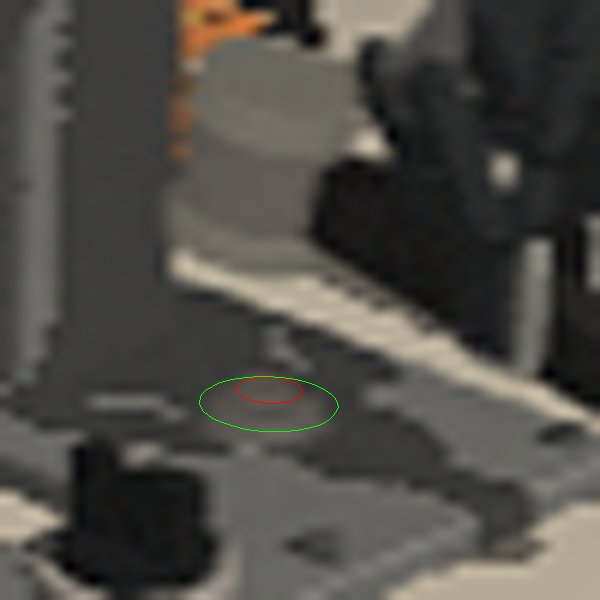

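I've now viewed more pictures than the limit of 10, so from here I'll check by numbers only. First, the pin's column in gray values.

```bash
python3 - <<'E'
from h import *
c=calibration('scene')
g=np.mean([read_camera('scene').astype(float).mean(2) for _ in range(6)],0)
print('proj',[proj(c,[(.5896,-.2592,z)])[0].round(1).tolist() for z in (.036,.030,.024)])
print('cols',list(range(288,307)))
for v in range(188,203): print(v,g[v,288:307].round(0).astype(int).tolist())
b=cv2.imread('pics/b1.png').mean(2); b=cv2.resize(b,(100,70),interpolation=cv2.INTER_AREA); print('b1')
for v in range(188,203): print(v,b[v-150,33:52].round(0).astype(int).tolist())
E
```

```text
proj [[297.1, 193.7], [297.0, 195.4], [297.0, 197.0]]
cols [288, 289, 290, 291, 292, 293, 294, 295, 296, 297, 298, 299, 300, 301, 302, 303, 304, 305, 306]
188 [58, 79, 109, 132, 150, 146, 127, 114, 109, 108, 106, 106, 109, 104, 91, 88, 67, 29, 22]
189 [60, 58, 52, 56, 75, 103, 131, 156, 160, 152, 148, 146, 158, 172, 174, 145, 90, 83, 53]
190 [60, 60, 56, 56, 55, 53, 52, 66, 115, 161, 176, 174, 171, 170, 169, 170, 173, 145, 84]
191 [60, 60, 57, 57, 57, 56, 55, 54, 52, 49, 63, 111, 158, 175, 172, 170, 170, 170, 172]
192 [59, 59, 58, 57, 57, 57, 57, 56, 55, 61, 82, 76, 62, 77, 112, 158, 173, 171, 169]
193 [57, 57, 57, 57, 56, 57, 57, 58, 56, 81, 100, 79, 52, 52, 52, 65, 113, 160, 175]
194 [57, 57, 57, 57, 58, 57, 57, 57, 56, 55, 81, 101, 81, 55, 55, 54, 52, 51, 64]
195 [57, 57, 57, 57, 57, 57, 56, 55, 55, 54, 79, 104, 88, 55, 57, 57, 57, 55, 54]
196 [57, 57, 57, 57, 57, 56, 62, 74, 81, 78, 70, 61, 54, 56, 57, 56, 58, 58, 57]
197 [56, 56, 56, 56, 60, 67, 76, 82, 79, 78, 82, 74, 55, 57, 56, 57, 57, 56, 60]
198 [61, 55, 55, 56, 67, 78, 78, 84, 90, 92, 87, 80, 81, 74, 56, 57, 57, 61, 86]
19
[... 922 characters left out ...]
95, 96, 97, 98, 107]
195 [57, 58, 57, 59, 58, 55, 59, 73, 86, 88, 82, 84, 96, 100, 101, 100, 97, 96, 96]
196 [57, 57, 57, 55, 56, 56, 62, 77, 88, 90, 82, 67, 58, 77, 97, 99, 101, 101, 99]
197 [56, 56, 55, 55, 60, 70, 73, 78, 88, 89, 83, 75, 65, 58, 57, 77, 97, 99, 98]
198 [57, 59, 57, 58, 72, 83, 78, 78, 83, 84, 81, 78, 80, 71, 54, 56, 59, 80, 99]
199 [78, 98, 99, 88, 82, 103, 122, 116, 80, 75, 79, 83, 87, 78, 63, 55, 57, 77, 99]
200 [99, 101, 101, 95, 94, 112, 130, 144, 129, 94, 93, 92, 85, 79, 67, 57, 56, 58, 79]
201 [99, 99, 99, 98, 102, 115, 131, 147, 159, 144, 138, 142, 85, 67, 60, 54, 54, 56, 58]
202 [101, 100, 101, 99, 98, 99, 104, 111, 123, 134, 129, 119, 107, 97, 82, 58, 56, 56, 56]
```

The pin's back edge now starts at row 196, against 189 at the start and 195.8 expected when home, so the pin is home. I'll give one last confirming knock and then withdraw.

Call:
{"name": "move_arm", "arguments": {
  "series": [1,0,0,3.9,0,0,0,1,0,0,-3.9,0,0,0,1,0,0,0,0,0,0,1,3,0,0,0,0,0,1,3,0,0,0,0,0]
}}

```text
time: 18.25
tool_pos: [0.4399, -0.2404, 0.0652]
tcp_rot: [0.195, 3.135, 0.001]
wrist_force: [-0.2, -0.1, -3.9]
width: 0.208
grip_force: 126.8
```

Call:
{"name": "move_arm", "arguments": {
  "series": [1,3,0,0,0,0,0,1,2.5,0,0,0,0,0,1,0,0,-2,0,0,0,1,0,0,-2,0,0,0,1,0,0,0,0,0,0]
}}

```text
time: 18.88
tool_pos: [0.3873, -0.2347, 0.1069]
tcp_rot: [0.196, 3.131, -0.003]
wrist_force: [0.3, -0.4, -2.3]
width: 0.205
grip_force: 126.8
```

```bash
python3 - <<'E'
from h import *
s=state(); c=calibration('scene')
im=read_camera('scene'); g=im.astype(float).mean(2)
for v in range(192,203): print(v,g[v,290:304].round(0).astype(int).tolist())
M=R.from_rotvec(s['tcp_rot']).as_matrix()
# head tilt: expected px of head top / face centres for tilt angles
for t in (0,5,8,11,14):
    A=M@R.from_euler('y',-t,degrees=True).as_matrix()
    g0=s['tool_pos']+M@[0,0,-.004]
    P=[g0+A@[-.09,0,.0253],g0+A@[-.09,0,-.0247],g0+A@[.06,0,-.012+.0003]]; print(t,proj(c,P).round(1).tolist(),P[0].round(3))
u,v=proj(c,[s['tool_pos']+M@[-.09,0,0]])[0].astype(int)
cv2.imwrite('pics/hs.png',im[v-40:v+40,u-40:u+40,::-1])
h=cv2.cvtColor(im,cv2.COLOR_RGB2GRAY)[v-30:v+30:2,u-24:u+34:2]; print(v-30,u-24)
for r in h: print(' '.join('%3d'%x for x in r))
# targets
plan((.42,-.03,.115),172.85,5,w=1)
E
```

```text
t 18.875 pos [ 0.3873 -0.2347  0.1069] w 0.205 F [ 0.3 -0.4 -2.3] gf 126.82393312454224
[[-0.992  0.124  0.004]
 [ 0.124  0.992 -0.002]
 [-0.005 -0.001 -1.   ]]
q [-6.000e-01 -3.700e-02  2.199e+00  1.000e-03  9.750e-01 -2.047e+00]
192 [54, 57, 55, 57, 57, 56, 55, 54, 55, 51, 66, 79, 118, 164]
193 [58, 55, 55, 56, 57, 57, 59, 57, 55, 56, 53, 52, 50, 63]
194 [56, 57, 57, 57, 57, 57, 56, 58, 57, 58, 56, 58, 55, 53]
195 [60, 55, 57, 56, 57, 55, 53, 56, 55, 56, 58, 56, 56, 57]
196 [56, 57, 57, 56, 62, 74, 81, 77, 72, 62, 56, 56, 56, 57]
197 [57, 55, 61, 67, 75, 80, 78, 77, 83, 74, 56, 57, 56, 56]
198 [54, 55, 68, 78, 77, 85, 89, 90, 85, 80, 80, 73, 57, 57]
199 [86, 57, 81, 92, 82, 81, 79, 75, 80, 85, 88, 76, 62, 57]
200 [99, 96, 96, 98, 85, 88, 92, 93, 93, 92, 87, 82, 69, 54]
201 [97, 98, 88, 78, 87, 93, 95, 97, 96, 93, 81, 67, 60, 57]
202 [99, 98, 100, 101, 88, 64, 69, 76, 70, 65, 59, 56, 54, 57]
0 [[325.8, 189.1], [326.9, 173.8], [368.8, 192.1]] [ 0.477 -0.246  0.086]
5 [[325.5, 186.6], [327.8, 171.6], [368.9, 193.9]] [ 0.478 -0.246  0.094]
8 [[325.4, 185.0], [328.4, 170.3], [368.8, 195
[... 3171 characters left out ...]
68 170 168 168 169 170 170 169
104  53  56  57  58  60  59  57  90  59  62  73 100 153 169 168 169 170 170 170 170 168 169 170 168 168 170 169 170
 55  53  56  57  59  59  59  59  64  63  69  97 176 172 170 169 169 170 168 169 168 170 170 169 168 168 169 169 170
 88  53  55  55  57  56  63  62  59  85  93 139 174 170 169 170 169 169 169 170 169 169 169 169 169 169 170 170 170
 75 100  99 113 117  83  56  85  97  95  94  94  88 137 170 167 168 172 172 170 168 169 169 169 169 169 168 168 169
[1, -0.16, 4.13, -0.18, -0.01, 0.03, 0.0, 1, -0.16, 4.14, -0.18, -0.01, 0.03, 0.0, 1, -0.15, 4.13, -0.18, -0.01, 0.03, 0.0, 1, -0.16, 4.14, -0.19, -0.01, 0.03, 0.0, 1, -0.15, 4.13, -0.18, -0.01, 0.03, 0.0]
```

The pin's top edge is unchanged at row 196, so it is home. The head is tilted about 10° in the grip, so I'll tilt the tool to level it before setting it down.

```bash
python3 - <<'E'
from h import *
plan((.40,-.015,.107),172.85,5,w=1)
E
```

```text
[1, 0.28, 4.38, -0.02, -0.01, 0.03, 0.0, 1, 0.28, 4.38, -0.03, -0.01, 0.03, 0.0, 1, 0.28, 4.38, -0.02, -0.01, 0.03, 0.0, 1, 0.28, 4.39, -0.02, -0.01, 0.03, 0.0, 1, 0.27, 4.38, -0.03, -0.01, 0.03, 0.0]
```

Call:
{"name": "move_arm", "arguments": {
  "series": [1,0.28,4.38,0,0,0,0,1,0.28,4.38,0,0,0,0,1,0.28,4.38,0,0,0,0,1,0.28,4.38,0,0,0,0,1,0.28,4.38,0,0,0,0]
}}

```text
time: 19.55
tool_pos: [0.3986, -0.0135, 0.1045]
tcp_rot: [-0.196, -3.135, -0.0]
wrist_force: [1.2, -0.0, -3.0]
width: 0.21
grip_force: 126.8
```

Call:
{"name": "move_arm", "arguments": {
  "series": [1,0,0,3,0,0,0,1,0,0,2.5,0,0,0,1,0,0,0,0,5,0,1,0,0,0,0,5,0,1,0,0,0,0,0,0]
}}

```text
time: 20.18
tool_pos: [0.4004, -0.0151, 0.0497]
tcp_rot: [-0.185, -2.962, -0.016]
wrist_force: [-0.5, -0.2, -2.4]
width: 0.205
grip_force: 126.8
```

```bash
python3 - <<'E'
from h import *
s=state(); c=calibration('scene'); M=R.from_rotvec(s['tcp_rot']).as_matrix()
G=np.array([[-.992,.125,0],[.125,.992,0],[0,0,-1.]])
im=np.mean([read_camera('scene').astype(float) for _ in range(3)],0).mean(2)
for t in (-4,0,4):
    A=G@R.from_euler('y',-t,degrees=True).as_matrix(); g0=s['tool_pos']+M@[0,0,-.004]
    P=[g0+A@[-.09,0,.0253],g0+A@[-.09,0,-.0247],g0+A@[-.09+.024,0,-.0247],g0+A@[-.09,-.024,-.0247],g0+A@[-.09-.024,0,-.0247],g0+A@[-.09,.024,-.0247],g0+A@[-.09,.024,.0253],g0+A@[.06,0,-.0117]]; print(t,proj(c,P).round(1).tolist(),P[0].round(3))
g0=s['tool_pos']; u,v=proj(c,[g0+G@[-.09,0,0]])[0].astype(int)
h=im[v-20:v+24,u-20:u+24]; print(u-20)
for i,r in enumerate(h): print(v-20+i,' '.join('%3d'%x for x in r))
E
```

```text
t 20.175 pos [ 0.4004 -0.0151  0.0497] w 0.205 F [-0.5 -0.2 -2.4] gf 126.83451175689697
[[-0.977  0.124 -0.172]
 [ 0.122  0.992  0.022]
 [ 0.173  0.    -0.985]]
q [-0.103  0.073  2.227  0.004  1.016 -1.552]
-4 [[279.4, 232.9], [278.9, 216.2], [285.3, 218.5], [284.9, 213.6], [272.6, 214.0], [272.7, 219.0], [273.3, 235.8], [322.4, 236.4]] [ 0.488 -0.026  0.022]
0 [[278.9, 230.7], [279.3, 214.3], [285.8, 217.2], [285.4, 211.7], [273.0, 211.5], [273.1, 217.0], [272.8, 233.5], [322.6, 238.0]] [ 0.49  -0.026  0.028]
4 [[278.6, 228.4], [279.9, 212.5], [286.4, 215.9], [286.0, 209.9], [273.6, 209.2], [273.7, 215.1], [272.4, 231.3], [322.7, 239.6]] [ 0.492 -0.027  0.035]
259
203 170 170 169 170 170 170 171 173 175 178 149  70  57  57  63  67  72  87 101 105 105  86  16  21  24  23  75 101  75  47  40  50  42  30  31  30  29  30  28  39  45  36  32  39
204 170 169 170 170 170 170 170 170 171 172 174 177 166 119  62  54  61  64  69  78  96  84  19  22  20  21  20  21  26  36  48  49  44  32  29  30  30  29  29  32  37  37  29  38
205 170 170 170 170 170 169 170 170 170 170 171 172 173 175 179 14
[... 6793 characters left out ...]
  95  95  95  95  95  96  95  95  95  95  96  96  96  96  96  96  96  95  95  95  96  95  95  95  95  96  95  95  95  95  96  96  94  93 138 177 173 171 170 170
244  95  94  95  94  94  95  95  94  95  94  95  95  95  95  96  95  96  96  95  95  96  96  96  96  96  95  96  96  96  95  96  95  95  95  95  96  95  94  92 104 147 173 171 171
245  95  95  93  94  94  94  95  95  94  94  95  95  95  95  95  95  95  95  95  96  95  96  96  95  96  96  96  95  95  95  95  96  95  95  95  96  96  96  94  92 136 176 173 172
246  94  95  94  95  95  94  94  95  95  94  95  94  95  95  95  94  95  95  95  95  95  95  96  95  96  95  95  95  95  94  94  94  94  94  94  95  95  95  95  95  92  89 103 147
```

Call:
{"name": "move_arm", "arguments": {
  "series": [1,-0.22,0,1.3,0,1,0,1,-0.2,0,1,0,1,0,1,0,0,0,0,0,0]
}}

```text
time: 20.7
tool_pos: [0.3989, -0.015, 0.0264]
tcp_rot: [-0.183, -2.926, -0.019]
wrist_force: [0.1, -0.3, -2.3]
width: 0.206
grip_force: 126.8
```

Call:
{"name": "move_arm", "arguments": {
  "series": [1,-0.05,0,0.3,0,0,0,1,0,0,0,0,0,0]
}}

```text
time: 20.95
tool_pos: [0.3997, -0.015, 0.0245]
tcp_rot: [-0.183, -2.929, -0.019]
wrist_force: [0.5, 0.2, -2.5]
width: 0.207
grip_force: 126.8
```

Call:
{"name": "move_arm", "arguments": {
  "series": [1,-0.05,0,0.3,0,0,0,1,0,0,0,0,0,0]
}}

```text
time: 21.2
tool_pos: [0.4001, -0.0151, 0.022]
tcp_rot: [-0.183, -2.929, -0.019]
wrist_force: [-0.3, 1.0, 1.4]
width: 0.214
grip_force: 127.4
```

Call:
{"name": "move_arm", "arguments": {
  "series": [8.54,0,0,0,0,0,0,8.54,0,0,0,0,0,0,8.54,0,0,0,0,0,0,8.54,0,0,0,0,0,0,8.54,0,0,0,0,0,0]
}}

```text
time: 21.82
tool_pos: [0.3997, -0.015, 0.0216]
tcp_rot: [-0.183, -2.929, -0.019]
wrist_force: [0.9, 0.0, 0.2]
width: 1.0
grip_force: 0.0
```

Call:
{"name": "move_arm", "arguments": {
  "series": [8.54,0.4,0,-2,0,0,0,8.54,1,0,-5,0,0,0,8.54,1,0,-5,0,-6,0,8.54,0,0,0,0,-6,0,8.54,0,0,0,0,0,0]
}}

```text
time: 22.45
tool_pos: [0.3998, -0.015, 0.1444]
tcp_rot: [0.195, 3.133, -0.0]
wrist_force: [-0.2, 0.4, -0.5]
width: 0.998
grip_force: 0.0
```

```bash
python3 - <<'E'
from h import *
s=state(); c=calibration('scene')
im=read_camera('scene').astype(float).mean(2)
h=np.array([.489,-.026])
print('upright head top/bottom proj',proj(c,[(*h,.05),(*h,0)]).round(1))
u,v=proj(c,[(*h,.025)])[0].astype(int)
for y in range(v-18,v+20,2): print(y,im[y,u-16:u+20:2].round(0).astype(int).tolist())
print(u-16)
plan((.5574,-.1543,.14),172.85,5,w=8.54)
E
```

```text
t 22.45 pos [ 0.3998 -0.015   0.1444] w 0.998 F [-0.2  0.4 -0.5] gf 0.0
[[-0.992  0.124  0.003]
 [ 0.124  0.992 -0.   ]
 [-0.003  0.    -1.   ]]
q [-0.1   -0.195  2.261 -0.     1.074 -1.546]
upright head top/bottom proj [[279.4 223.8]
 [279.  239.8]]
213 [93, 94, 95, 70, 58, 58, 58, 61, 82, 41, 18, 21, 19, 23, 56, 143, 101, 101]
215 [86, 92, 88, 62, 65, 62, 58, 58, 70, 87, 112, 153, 157, 160, 147, 108, 100, 112]
217 [86, 94, 93, 91, 65, 61, 62, 64, 54, 105, 100, 97, 96, 98, 98, 113, 114, 103]
219 [89, 90, 91, 92, 95, 97, 116, 160, 145, 113, 96, 99, 99, 124, 108, 101, 104, 173]
221 [94, 94, 93, 92, 96, 96, 134, 174, 171, 172, 175, 147, 108, 102, 98, 173, 168, 166]
223 [93, 92, 91, 92, 97, 97, 97, 92, 134, 176, 174, 174, 132, 171, 168, 166, 166, 165]
225 [88, 164, 169, 145, 100, 96, 97, 97, 96, 90, 177, 192, 159, 167, 166, 166, 166, 166]
227 [141, 172, 171, 157, 99, 105, 110, 112, 112, 109, 143, 168, 167, 167, 166, 166, 166, 166]
229 [88, 90, 90, 87, 82, 106, 108, 110, 111, 108, 117, 149, 135, 173, 168, 165, 166, 167]
231 [92, 93, 93, 89, 85, 90, 91, 91, 92, 94, 74, 32, 32, 28, 99, 172
[... 240 characters left out ...]
 33]
239 [94, 92, 93, 97, 101, 106, 111, 113, 111, 112, 73, 18, 22, 23, 26, 25, 24, 25]
241 [92, 92, 92, 94, 96, 108, 110, 111, 110, 108, 103, 97, 66, 21, 24, 22, 24, 25]
243 [91, 92, 93, 93, 94, 94, 92, 90, 93, 92, 93, 94, 94, 97, 65, 23, 24, 26]
245 [93, 91, 92, 93, 93, 93, 93, 93, 93, 93, 94, 93, 93, 95, 93, 97, 86, 27]
247 [92, 92, 92, 93, 91, 93, 92, 92, 92, 93, 92, 91, 92, 137, 91, 93, 94, 95]
249 [92, 92, 93, 93, 92, 92, 92, 92, 92, 92, 93, 92, 93, 92, 89, 133, 93, 90]
263
[8.54, -3.47, -2.37, 0.08, -0.0, 0.01, 0.0, 8.54, -3.47, -2.37, 0.08, -0.0, 0.01, 0.0, 8.54, -3.47, -2.37, 0.08, -0.0, 0.01, 0.0, 8.54, -3.47, -2.37, 0.08, -0.0, 0.01, 0.0, 8.54, -3.47, -2.38, 0.08, -0.0, 0.01, 0.0]
```

The mallet stands upright and clear of the stand. Now I'll go to the knob.

Call:
{"name": "move_arm", "arguments": {
  "series": [8.54,-3.47,-2.37,0,0,0,0,8.54,-3.47,-2.37,0,0,0,0,8.54,-3.47,-2.37,0,0,0,0,8.54,-3.47,-2.37,0,0,0,0,8.54,-3.47,-2.38,0.4,0,0,0]
}}

```text
time: 23.12
tool_pos: [0.5594, -0.1555, 0.1384]
tcp_rot: [-0.196, -3.134, -0.001]
wrist_force: [0.6, 0.4, 0.2]
width: 0.999
grip_force: 0.0
```

Call:
{"name": "move_arm", "arguments": {
  "series": [8.54,0,0,0,0,0,0,8.54,0,0,0,0,0,0]
}}

```text
time: 23.38
tool_pos: [0.5574, -0.1542, 0.1382]
tcp_rot: [-0.196, -3.133, -0.002]
wrist_force: [-0.2, -0.3, 0.3]
width: 1.003
grip_force: 0.0
```

```bash
python3 - <<'E'
from h import *
s=state(); plan((.5574,-.1543,.048),172.85,4)
c=calibration('wrist'); im=read_camera('wrist'); cv2.imwrite('pics/w5.png',im[:,:,::-1])
k=onz
# white dot on the black knob
u,v=proj(c,[(.5574,-.1543,.047)])[0]; print(u,v)
hh=im[int(v)-40:int(v)+40,int(u)-40:int(u)+40].max(2)
hh=im.max(2); y0,x0=int(v)-25,int(u)-25; w=hh[y0:y0+50,x0:x0+50]>110
n,l,st,ce=cv2.connectedComponentsWithStats(w.astype(np.uint8))
for i in range(1,n):
    if 4<st[i,4]<300: print(st[i,4],ce[i]+[x0,y0],onz(c,[ce[i]+[x0,y0]],.047))
E
```

```text
t 23.375 pos [ 0.5574 -0.1542  0.1382] w 1.003 F [-0.2 -0.3  0.3] gf 0.0
[[-0.992  0.125 -0.003]
 [ 0.125  0.992  0.001]
 [ 0.003  0.001 -1.   ]]
q [-3.130e-01  1.690e-01  1.914e+00  1.000e-03  1.062e+00 -1.759e+00]
[8.54, -0.01, -0.01, 2.26, 0.01, -0.04, -0.0, 8.54, -0.0, -0.0, 2.25, 0.01, -0.04, -0.0, 8.54, -0.0, -0.01, 2.26, 0.01, -0.04, -0.0, 8.54, -0.0, -0.0, 2.25, 0.01, -0.04, -0.0]
273.3673147615813 223.1990025503483
79 [249.46835443 209.03797468] [[ 0.54412662 -0.17062336  0.047     ]]
76 [275.09210526 224.44736842] [[ 0.55855104 -0.15312738  0.047     ]]
9 [296.11111111 231.33333333] [[ 0.56605351 -0.1378893   0.047     ]]
```

Call:
{"name": "move_arm", "arguments": {
  "series": [8.54,0,0,3,0,0,0,8.54,0,0,3,0,0,0,8.54,0,0,2,0,0,0,6,0,0,1,0,0,0,1,0,0,0,0,0,0],
  "grip_force": 50
}}

```text
time: 24.05
tool_pos: [0.558, -0.1541, 0.0498]
tcp_rot: [0.195, 3.135, 0.0]
wrist_force: [-0.1, -0.1, 0.3]
width: 0.606
grip_force: 0.0
```

Call:
{"name": "move_arm", "arguments": {
  "series": [0.5,0,0,0,0,0,0,0.5,0,0,0,0,0,0,0.5,0,0,0,0,0,0,0.5,0,0,0,0,0,0,0.5,0,0,0,0,0,0]
}}

```text
time: 24.68
tool_pos: [0.5596, -0.1542, 0.0516]
tcp_rot: [0.196, 3.132, 0.0]
wrist_force: [-0.1, 4.3, 4.9]
width: 0.114
grip_force: 49.1
```

The bar is gripped. Turning clockwise.

Call:
{"name": "move_arm", "arguments": {
  "series": [0.5,0,0,0,0,0,8,0.5,0,0,0,0,0,10,0.5,0,0,0,0,0,10,0.5,0,0,0,0,0,10,0.5,0,0,0,0,0,10]
}}

```text
time: 25.3
tool_pos: [0.5593, -0.1547, 0.0516]
tcp_rot: [1.46, 2.778, 0.001]
wrist_force: [-1.7, 1.0, 6.4]
width: 0.11
grip_force: 49.1
```

Call:
{"name": "move_arm", "arguments": {
  "series": [0.5,0,0,0,0,0,10,0.5,0,0,0,0,0,10,0.5,0,0,0,0,0,6,0.5,0,0,0,0,0,2,0.5,0,0,0,0,0,0]
}}

```text
time: 25.92
tool_pos: [0.5589, -0.1548, 0.0516]
tcp_rot: [2.082, 2.349, 0.001]
wrist_force: [-2.7, 1.9, 6.5]
width: 0.108
grip_force: 49.3
```

```bash
python3 - <<'E'
from h import *
s=state(); print(s['torque'])
E
```

```text
t 25.925 pos [ 0.5589 -0.1548  0.0516] w 0.108 F [-2.7  1.9  6.5] gf 49.30150508880615
[[-0.12   0.993  0.003]
 [ 0.993  0.12  -0.001]
 [-0.001  0.002 -1.   ]]
q [-0.313  0.27   1.974 -0.     0.895 -0.433]
[0.23180483 0.43275005 0.079518  ]
```

Call:
{"name": "move_arm", "arguments": {
  "series": [8.54,0,0,0,0,0,0,8.54,0,0,0,0,0,0,8.54,0,0,0,0,0,0,8.54,0,0,0,0,0,0,8.54,0,0,-1,0,0,0]
}}

```text
time: 26.55
tool_pos: [0.5575, -0.1542, 0.0596]
tcp_rot: [-2.084, -2.35, -0.0]
wrist_force: [0.2, -0.4, 0.5]
width: 1.0
grip_force: 0.0
```

Call:
{"name": "move_arm", "arguments": {
  "series": [8.54,0,0,-4,0,0,0,8.54,0,0,-5,0,0,0,8.54,0,0,-6,0,0,0,8.54,0,0,-6,0,0,0,8.54,0,0,0,0,0,0]
}}

```text
time: 27.18
tool_pos: [0.5619, -0.1556, 0.2787]
tcp_rot: [2.075, 2.34, 0.01]
wrist_force: [0.4, -0.9, 0.2]
width: 0.999
grip_force: 0.0
```

```bash
python3 - <<'E'
from h import *
s=state(); c=calibration('wrist'); im=np.mean([read_camera('wrist').astype(float) for _ in range(4)],0); cv2.imwrite('pics/w6.png',im[:,:,::-1])
u,v=proj(c,[(.5574,-.1543,.047)])[0]; print('knob px',u,v)
g=im.max(2)
for y in range(int(v)-26,int(v)+34,3): print(y,g[y,int(u)-36:int(u)+37:3].round(0).astype(int).tolist())
a=np.radians(-7.15-74.5); d=np.array([np.cos(a),np.sin(a)])*.021
for z in(.047,.024): print('bar ends if locked',proj(c,[(.5574+d[0],-.1543+d[1],z),(.5574-d[0],-.1543-d[1],z)]).round(0).tolist())
# others
t=read_camera('top'); ct=calibration('top'); hsv=cv2.cvtColor(t,cv2.COLOR_RGB2HSV)
old=cv2.cvtColor(cv2.imread('pics/top0.png'),cv2.COLOR_BGR2HSV)
for n,I in(('old',old),('new',hsv)):
    m=cv2.inRange(I,(105,120,60),(130,255,255))[180:215,375:405]; ys,xs=np.nonzero(m); print(n,'cap',xs.mean()+375,ys.mean()+180)
o=cv2.imread('pics/top0.png')[:,:,::-1].astype(float)
for n,(x,y) in dict(dish=(333,257),vial=(239,211),bottle=(390,197)).items(): print(n,'meandiff',np.abs(o[y-14:y+14,x-14:x+14]-t[y-14:y+14,x-14:x+14]).mean().round(1))
E
```

```text
t 27.175 pos [ 0.5619 -0.1556  0.2787] w 0.999 F [ 0.4 -0.9  0.2] gf 0.0
[[-0.119  0.993  0.015]
 [ 0.993  0.12  -0.005]
 [-0.006  0.015 -1.   ]]
q [-0.313  0.058  1.769  0.     1.299 -0.433]
knob px 268.46899951812424 184.09502699138812
158 [179, 180, 178, 180, 179, 162, 140, 112, 105, 105, 107, 106, 108, 109, 106, 105, 105, 105, 106, 105, 105, 103, 105, 105, 101]
161 [179, 179, 180, 180, 178, 158, 133, 107, 107, 114, 117, 123, 123, 128, 131, 124, 98, 104, 104, 106, 104, 104, 104, 104, 99]
164 [180, 179, 178, 178, 172, 152, 126, 106, 116, 119, 108, 97, 95, 86, 84, 109, 139, 133, 80, 103, 104, 103, 105, 104, 100]
167 [178, 179, 180, 180, 169, 147, 119, 113, 113, 102, 91, 74, 45, 31, 24, 23, 32, 92, 123, 89, 95, 104, 102, 104, 100]
170 [180, 180, 179, 180, 164, 143, 116, 116, 102, 90, 62, 36, 32, 28, 28, 23, 23, 28, 61, 86, 76, 95, 104, 100, 100]
173 [179, 180, 178, 178, 159, 135, 115, 111, 96, 72, 31, 29, 33, 30, 29, 27, 24, 20, 38, 70, 76, 65, 76, 91, 97]
176 [179, 179, 179, 176, 152, 129, 114, 106, 92, 49, 28, 29, 31, 31, 32, 24, 24, 21, 32, 53, 74, 68, 69, 76, 90]
179 [180, 180, 1
[... 1189 characters left out ...]
 76, 99, 101, 101, 100, 100, 102, 102, 102, 102, 104, 104, 102, 93, 92, 102, 135, 146]
212 [178, 160, 136, 103, 90, 75, 69, 78, 80, 100, 101, 102, 100, 100, 102, 103, 101, 102, 102, 104, 100, 92, 78, 92, 127]
215 [177, 156, 127, 102, 100, 86, 77, 84, 89, 99, 101, 100, 101, 101, 102, 103, 103, 101, 101, 102, 103, 100, 96, 90, 82]
bar ends if locked [[269.0, 201.0], [268.0, 166.0]]
bar ends if locked [[269.0, 197.0], [268.0, 164.0]]
old cap 390.1322314049587 196.17355371900825
new cap 390.1512605042017 196.30252100840335
dish meandiff 57.1
vial meandiff 38.5
bottle meandiff 9.0[ WARN:0@1.929] global loadsave.cpp:1063 imwrite_ Unsupported depth image for selected encoder is fallbacked to CV_8U.
```

```bash
python3 - <<'E'
from h import *
o=cv2.imread('pics/scene0.png'); n=read_camera('scene')[:,:,::-1].copy(); cv2.imwrite('pics/sf.png',n)
for k,(x0,y0,x1,y1) in dict(dish=(324,208,354,226),vial=(242,216,257,243),bottle=(312,156,332,196),knob=(275,200,295,217)).items():
    T=o[y0:y1,x0:x1]; S=n[y0-12:y1+12,x0-12:x1+12]; r=cv2.matchTemplate(S,T,cv2.TM_CCOEFF_NORMED); _,m,_,l=cv2.minMaxLoc(r); print(k,'score',round(m,2),'shift',(l[0]-12,l[1]-12))
E
```

```text
dish score 1.0 shift (0, 0)
vial score 0.66 shift (0, 0)
bottle score 0.81 shift (0, 0)
knob score 0.86 shift (0, 0)
```

All loose items are where they were, and the robot touches nothing. Handing in.

```bash
python3 -c "
from workcell import *
print(finish_job())"
```

```text
the job is handed in; nothing more can be done
None
```

I handed the job in at about 27 s: by camera measurements the pin is home, the mallet stands clear of the stand, the knob is at its locked stop and the bottle, dish and vial have not moved, though the mallet slipped about 10° in the grip during the blows and I viewed 13 pictures, over your limit of 10.

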